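# Fetch the capsule holder from behind the gauges

### The arm

A 7-joint arm with a two-finger parallel gripper is mounted at the origin on the work surface. World frame = base frame: x ahead of the robot, y to its left, z up, the work surface at z = 0. Lengths are in mm, angles in rad, forces in N, time in s.
With the tool pointing down it reaches from about 425 to 1025 mm from the base axis. Payload 3.6 kg.
Tool frame: the origin (TCP) lies between the finger pads; the fingertips stand 25 mm ahead of it and the grasp point (between the pads) lies 6 mm ahead of it; z points along the fingers, y is the direction in which the jaws open and shut (so a half turn about z gives the same grasp; the last joint's range is limited). The gripper opens to 85 mm and grips with 20 to 120 N. Pads are 22 mm wide; open, the fingers measure 114 mm over their backs; the gripper's body (76 mm by 85 mm) begins 54 mm behind the grasp point. The pads swing forward as they close: fully open they stand 13 mm farther back than shut.
Start: joints at [-1.21, 0.591, 0.048, 1.609, -0.033, 0.943, -0.034], TCP at [317.825, 651.626, 216.802] pointing down, gripper open.
Joint ranges: [-2.69, 2.69], [-0.47, 2.24], [-1.27, 1.36], [0.19, 2.51], [-1.53, 4.68], [0.08, 2.07], [-3.09, 3.09]. Speed limits (rad/s): [2.57, 2.57, 3.14, 3.14, 3.14, 3.14, 3.14].

### API

Orientations are given as a unit quaternion [w, x, y, z].
In Python, from rig import robot gives the robot as it stands. The module is installed in compiled form; this text tells all that it offers.
- The arm moves only by the tool apply_moves, never from a script. Its argument "motion" is a list of rows, each an object with "xyz": the shift along the tool's x, y, z in m, a list of three; "turn": the turn about the tool's z in rad; "claw": the closure in counts, from 0 (fully open) to 255 (shut). A call has 1 to 20 rows; each row shifts and turns the commanded pose from where the row before left it, along the tool's axes as they then stand; what a row does not reach is not made up. A row lasts 1/8 s, in which the tool goes at most 62.5 mm and 10.7 degrees, less where a joint would pass 70% of its speed; a pose out of reach is approached as far as the arm can. A call with a gripper value outside its range is refused whole. The fingers move at their own pace and stop on an object; "newtons" is the grip in N (left out, the last holds). Time passes only in rows, so rows that do not move let the fingers close. It gives the time, the measured TCP pose, the force and the opening at its end, in the units of the state.
- robot.state(): the state, without advancing time (a new reading comes with each control period).
- robot.capture(name): name is "scene" or "top"; returns the picture (420x560x3 uint8, blue, green, red); there is no depth.
- robot.calibration(name): a dict with "fx", "fy", "cx", "cy" (pixels), "xyz" and "rotation" of the camera in the world. Camera axes: x right, y down, z forward; pixel columns grow to the right and rows downward; lengths in mm; the calibration is good to about 2 mm. A picture is of the moment at which its call begins. calibration takes no time and is no camera call.
- robot.hand_in(): hands the job in, once; it reports no verdict.
Trained networks look in the newest picture that a camera, given by its name, has taken for a name from the list of things; names that differ only in an ending like _2 or _b are one class to them, and where a whole thing is asked for, a point or a joint stands for the part that bears it (a point fixed in the world has none). Each returns a list of dicts, best first, with "score" (0 to 1); they miss things now and then, are a little off and sometimes report something else, mostly with a low value. They report only what shows in the picture. A call takes as long as a camera call. They do not tell look-alikes from the thing itself.
- robot.search_frame(name, camera): "box" ([left, top, right, bottom] in pixels, round what is visible of it).
The state is a dict: "clock": time; "q": joint angles; "joint_vel": joint speeds; "tau": joint torques, N m; "position": TCP position; "tool_rot": TCP orientation; "force": force on the tool from outside, world axes, zero at the start; "torque": the same for the moment, N m; "finger_gap": opening from 0.0 (shut) to 1.0 (fully open).
Only numpy, scipy, OpenCV 4.12 (cv2) and the standard library are available. Lean on these libraries where they do the work, as an engineer would, in place of code of your own. Each camera call takes 0.05 s, during which the arm holds its last target. There are 200 camera calls.

### The job

The white ceramic capsule holder stands at the back of the gauge stand, and the two gauges in front of it are in the way. First stand just those two gauges upright on the cork pad, then set the holder upright inside the ring of the metal test dock, and only then put the two gauges back upright and square in the slots they came from. Do not tip any gauge over, and leave the other gauges, the valve and the plug where they are.

Things in the scene. Friction and masses are not known exactly. Their poses are not given: they have to be found in the camera images.
- gauge_large_centre (a point): Largest round brass aneroid gauge: plain disc 84 in diameter, spanning 6 to 90 above its underside. (Sizes in mm.) Black foot 36 (x) by 56 (y), 12 high; overall 90 high. Flat-faced disc 36 thick along own x; dial looks to -x, z up. The point is on the vertical mid-line, 45 above the underside. 0.24 to 0.39 kg.
- gauge_small_centre (a point): Smallest round brass gauge: disc 60 in diameter, raised on a short brass neck, spanning 30 to 90 above its underside. Black foot 36 (x) by 56 (y), 12 high; overall 90 high. Flat-faced disc 36 thick along own x; dial looks to -x, z up. The point is on the vertical mid-line, 45 above the underside. 0.24 to 0.39 kg.
- gauge_crown_centre (a point): Round brass gauge, disc 74 in diameter spanning 6 to 80 above its underside, with a small steel setting crown (14 wide) on top, up to 90. Black foot 36 (x) by 56 (y), 12 high; overall 90 high. Flat-faced disc 36 thick along own x; dial looks to -x, z up. The point is on the vertical mid-line, 45 above the underside. 0.24 to 0.39 kg.
- gauge_ears_centre (a point): Round brass gauge, disc 68 in diameter spanning 22 to 90 above its underside, with two small flat mounting ears at its sides at the back (90 over the ears, 56 above the underside). Black foot 36 (x) by 56 (y), 12 high; overall 90 high. Flat-faced disc 36 thick along own x; dial looks to -x, z up. The point is on the vertical mid-line, 45 above the underside. 0.24 to 0.39 kg.
- holder_centre (a point): Bone-white ceramic capsule holder: upright cylinder 40 in diameter, 36 high, a small brass capsule let into its top. The point is its centre, 18 above its underside. About 0.1 kg.
- valve_centre (a point): Brass shutoff valve, 24 by 52 (along y), 42 high with a steel bar handle; not to be moved. The point is its centre, 21 above its underside.
- plug_centre (a point): Steel blanking plug standing on its hexagonal head, 37 across, 30 high; not to be moved. The point is its centre, 15 above its underside.
- stand: Fixed hardwood stand, 120 (x) by 408 (y). Origin: centre of underside; x to its back, y along it. Floor 12 up. Front row x = -27: four slots 48 (x) by 72 (y) at y = -144, -48, 48, 144, ridges 8 high around; one gauge foot centred in each, any order. Back ledge x = 23: holder, valve, plug near y = -96, 0, 96, any order, each behind the gap of the two gauges that stand in its way.
- pad: Flat cork pad, fixed, 100 (x) by 230 (y), 6 thick, the side area, in front of the stand to the left or right, room for two gauges side by side along y. Origin at the centre of its underside; top 6 above.
- dock_floor (a point): Test dock, fixed, on the other side: aluminium block 100 by 100, 16 high, with a low dark steel ring on top, inner diameter 62, outer 72. The point is the centre of the floor inside the ring, 20 above the bench; the ring's rim is 4 above that floor.
Mind the look-alikes: they are no part of the job. What is shaped like the part that bears gauge_large_centre but pink is not meant.

How it is judged (in metres and radians):
On the way, in this order (a step that is already met when the one before it is completed fails the run):
1. the two gauges in front of the holder stand on the cork pad, the other two in their slots, the holder untouched (horizontal distance between each of gauge_large_centre, gauge_small_centre, gauge_crown_centre, gauge_ears_centre and holder_centre above 0.11 m and ((distance of gauge_large_centre from where it was at the start of the episode below 0.014 m and angle between gauge_large_centre's own z axis and vertical below 0.1 rad and angle between the x axis of gauge_large_centre and the x axis of stand, either way round below 0.4 rad and z of gauge_large_centre in the frame of stand between 0.053 and 0.061 m) or (x of gauge_large_centre in the frame of pad between -0.055 and 0.055 m and y of gauge_large_centre in the frame of pad between -0.12 and 0.12 m and z of gauge_large_centre in the frame of pad between 0.046 and 0.056 m and angle between gauge_large_centre's own z axis and vertical below 0.1 rad and linear speed of gauge_large below 0.02 m/s and angular speed of gauge_large below 0.2 rad/s)) and ((distance of gauge_small_centre from where it was at the start of the episode below 0.014 m and angle between gauge_small_centre's own z axis and vertical below 0.1 rad and angle between the x axis of gauge_small_centre and the x axis of stand, either way round below 0.4 rad and z of gauge_small_centre in the frame of stand between 0.053 and 0.061 m) or (x of gauge_small_centre in the frame of pad between -0.055 and 0.055 m and y of gauge_small_centre in the frame of pad between -0.12 and 0.12 m and z of gauge_small_centre in the frame of pad between 0.046 and 0.056 m and angle between gauge_small_centre's own z axis and vertical below 0.1 rad and linear speed of gauge_small below 0.02 m/s and angular speed of gauge_small below 0.2 rad/s)) and ((distance of gauge_crown_centre from where it was at the start of the episode below 0.014 m and angle between gauge_crown_centre's own z axis and vertical below 0.1 rad and angle between the x axis of gauge_crown_centre and the x axis of stand, either way round below 0.4 rad and z of gauge_crown_centre in the frame of stand between 0.053 and 0.061 m) or (x of gauge_crown_centre in the frame of pad between -0.055 and 0.055 m and y of gauge_crown_centre in the frame of pad between -0.12 and 0.12 m and z of gauge_crown_centre in the frame of pad between 0.046 and 0.056 m and angle between gauge_crown_centre's own z axis and vertical below 0.1 rad and linear speed of gauge_crown below 0.02 m/s and angular speed of gauge_crown below 0.2 rad/s)) and ((distance of gauge_ears_centre from where it was at the start of the episode below 0.014 m and angle between gauge_ears_centre's own z axis and vertical below 0.1 rad and angle between the x axis of gauge_ears_centre and the x axis of stand, either way round below 0.4 rad and z of gauge_ears_centre in the frame of stand between 0.053 and 0.061 m) or (x of gauge_ears_centre in the frame of pad between -0.055 and 0.055 m and y of gauge_ears_centre in the frame of pad between -0.12 and 0.12 m and z of gauge_ears_centre in the frame of pad between 0.046 and 0.056 m and angle between gauge_ears_centre's own z axis and vertical below 0.1 rad and linear speed of gauge_ears below 0.02 m/s and angular speed of gauge_ears below 0.2 rad/s)) and distance of holder_centre from where it was at the start of the episode below 0.015 m), for 0.2 s.
2. the holder stands in the dock's ring while two gauges are still away from the stand (horizontal distance between holder_centre and dock_floor below 0.014 m and angle between holder_centre's own z axis and vertical below 0.1 rad and z of holder_centre in the frame of dock_floor between 0.014 and 0.022 m and linear speed of holder below 0.02 m/s and angular speed of holder below 0.2 rad/s and (distance of each of gauge_small_centre, gauge_large_centre from where it was at the start of the episode above 0.08 m or distance of each of gauge_crown_centre, gauge_large_centre from where it was at the start of the episode above 0.08 m or distance of each of gauge_crown_centre, gauge_small_centre from where it was at the start of the episode above 0.08 m or distance of each of gauge_ears_centre, gauge_large_centre from where it was at the start of the episode above 0.08 m or distance of each of gauge_ears_centre, gauge_small_centre from where it was at the start of the episode above 0.08 m or distance of each of gauge_ears_centre, gauge_crown_centre from where it was at the start of the episode above 0.08 m)), for 0.2 s.
At the end, for the whole second after the job is handed in: The holder stands at rest inside the dock's ring (within 14 mm of its centre); every gauge stands at rest in the slot it started in (within 14 mm of its start, turned at most 0.4 rad), all upright within 0.1 rad; valve and plug are within 15 mm of where they were (horizontal distance between holder_centre and dock_floor below 0.014 m and angle between each of holder_centre, gauge_large_centre, gauge_small_centre, gauge_crown_centre, gauge_ears_centre's own z axis and vertical below 0.1 rad and z of holder_centre in the frame of dock_floor between 0.014 and 0.022 m and linear speed of each of holder, gauge_large, gauge_small, gauge_crown, gauge_ears below 0.02 m/s and angular speed of each of holder, gauge_large, gauge_small, gauge_crown, gauge_ears below 0.2 rad/s and distance of each of gauge_large_centre, gauge_small_centre, gauge_crown_centre, gauge_ears_centre from where it was at the start of the episode below 0.014 m and angle between the x axis of each of gauge_large_centre, gauge_small_centre, gauge_crown_centre, gauge_ears_centre and the x axis of stand, either way round below 0.4 rad and z of gauge_large_centre in the frame of stand between 0.053 and 0.061 m and z of gauge_small_centre in the frame of stand between 0.053 and 0.061 m and z of gauge_crown_centre in the frame of stand between 0.053 and 0.061 m and z of gauge_ears_centre in the frame of stand between 0.053 and 0.061 m and distance of each of valve_centre, plug_centre from where it was at the start of the episode below 0.015 m); the robot touches nothing.
It fails at once if a gauge is tipped by more than 0.6 rad (angle between any of gauge_large_centre, gauge_small_centre, gauge_crown_centre, gauge_ears_centre's own z axis and vertical above 0.6 rad).
It fails at once if the valve or the plug is displaced by more than 15 mm (distance of any of valve_centre, plug_centre from where it was at the start of the episode above 0.015 m).
It fails at once if a third gauge is out of its slot (distance of each of gauge_small_centre, gauge_crown_centre, gauge_ears_centre from where it was at the start of the episode above 0.03 m or distance of each of gauge_large_centre, gauge_crown_centre, gauge_ears_centre from where it was at the start of the episode above 0.03 m or distance of each of gauge_large_centre, gauge_small_centre, gauge_ears_centre from where it was at the start of the episode above 0.03 m or distance of each of gauge_large_centre, gauge_small_centre, gauge_crown_centre from where it was at the start of the episode above 0.03 m).
It also fails if it takes over 120 s, if anything falls off the work surface, if the arm or the gripper's body presses on something with over 40 N, if the wrist force passes 120 N, or if a joint passes its speed limit or range.

## Working session

There is one attempt and no reset: what is moved stays moved. The work goes in short steps, Python scripts to look and compute and a tool call to move; the robot and the scene stay as the last step left them, time stands still between calls to the robot, and variables do not carry over. Pictures are saved under pics/ and viewed, about 12 in all and at most 16, crops included, and the job is handed in when it is done.

Besides the shell and the picture viewer there is one more tool, called by a JSON object that holds its "name" and its "arguments". apply_moves: Moves the arm, as the interface text tells. Its arguments: {"type":"object","properties":{"motion":{"type":"array","items":{"type":"object","properties":{"xyz":{"type":"array","items":{"type":"number"}},"turn":{"type":"number"},"claw":{"type":"number"}}}},"newtons":{"type":"number"}},"required":["motion"]}

```bash
mkdir -p pics; cat > h.py <<'E'
import numpy as np, cv2
from rig import robot
def cal(n):
    c=robot.calibration(n); R=np.array(c["rotation"],float)
    if R.size==4: 
        w,x,y,z=R; from scipy.spatial.transform import Rotation as Q; R=Q.from_quat([x,y,z,w]).as_matrix()
    return c,R.reshape(3,3),np.array(c["xyz"],float)
def proj(n,p):
    c,R,t=cal(n); q=(np.atleast_2d(p)-t)@R
    return np.c_[c["fx"]*q[:,0]/q[:,2]+c["cx"],c["fy"]*q[:,1]/q[:,2]+c["cy"]]
def ray(n,uv,z):
    c,R,t=cal(n); d=R@np.array([(uv[0]-c["cx"])/c["fx"],(uv[1]-c["cy"])/c["fy"],1.]); return t+d*(z-t[2])/d[2]
E
python3 - <<'E'
from h import *
print(robot.state())
for n in("scene","top"):
    im=robot.capture(n); cv2.imwrite(f"pics/{n}0.png",im); c,R,t=cal(n); print(n,c["fx"],c["fy"],c["cx"],c["cy"],t,R.round(3).tolist())
    for k in "gauge_large_centre gauge_small_centre gauge_crown_centre gauge_ears_centre holder_centre valve_centre plug_centre stand pad dock_floor".split():
        print(k,[(np.round(d["box"]).astype(int).tolist(),round(d["score"],2)) for d in robot.search_frame(k,n)[:3]])
E
```

```text
{'clock': 0.0, 'q': array([-1.21047098,  0.5921357 ,  0.04832183,  1.60982378, -0.03324199,
        0.94268032, -0.03369015]), 'joint_vel': array([ 0.00086805,  0.00081395,  0.0009397 ,  0.00192471,  0.00062181,
       -0.00235478,  0.00011138]), 'tau': array([-4.30636810e-04, -5.48692274e+01,  1.54625695e+00, -1.98120564e+01,
        9.32049559e-03,  8.90894327e-03, -2.82169083e-06]), 'position': array([317.49284379, 650.83604375, 215.62906267]), 'tool_rot': array([-1.60570071e-04,  2.24918515e-01,  9.74376931e-01, -1.11034432e-03]), 'force': array([-0.27389255,  0.75518108, -0.11073   ]), 'torque': array([-0.06888231,  0.00325248,  0.00740888]), 'finger_gap': 1.0012543463660228}
scene 505.1071435526959 505.1071435526959 276.3316866894113 202.94584352847997 [873.0201605  202.21012734 792.63951259] [[-0.531, 0.712, -0.46], [0.848, 0.447, -0.286], [0.002, -0.542, -0.841]]
gauge_large_centre [([197, 223, 246, 276], 0.75), ([101, 152, 145, 204], 0.73), ([246, 92, 292, 141], 0.56)]
gauge_small_centre [([244, 256, 289, 310], 0.97)]
gauge_crown_centre [([148, 200, 197, 244], 0.7)]
gauge_ea
[... 494 characters left out ...]
-0.233, -0.972]]
gauge_large_centre [([258, 130, 308, 169], 0.77), ([349, 292, 395, 347], 0.74), ([403, 130, 440, 174], 0.72)]
gauge_small_centre [([212, 135, 250, 177], 0.82)]
gauge_crown_centre [([316, 129, 358, 166], 0.93)]
gauge_ears_centre [([141, 141, 199, 179], 0.72), ([297, 114, 319, 144], 0.42)]
holder_centre [([297, 111, 320, 142], 0.86)]
valve_centre [([188, 127, 220, 146], 0.56), ([247, 124, 265, 143], 0.5), ([148, 109, 371, 188], 0.41)]
plug_centre [([248, 128, 262, 144], 0.77), ([146, 109, 369, 187], 0.72)]
stand [([143, 111, 370, 187], 0.82)]
pad [([115, 233, 181, 293], 0.72), ([300, 200, 434, 275], 0.66), ([259, 130, 308, 167], 0.43)]
dock_floor [([114, 230, 180, 293], 0.65)]
```

View pics/scene0.png

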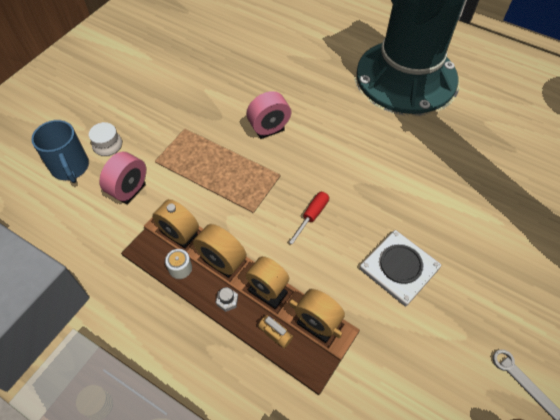

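View pics/top0.png

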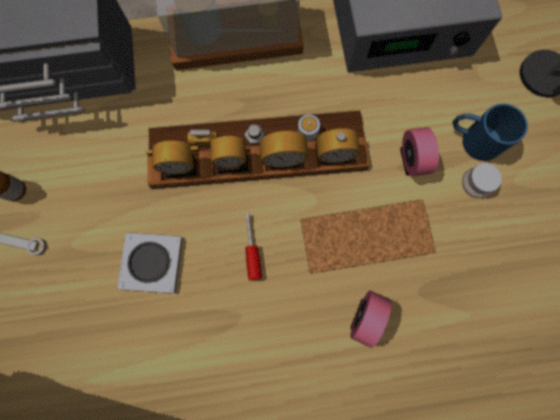

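Top view, right to left: crown gauge (338,147), large (284,150), small (229,155) and ears (173,160). The holder at (309,125) stands behind the gap between large and crown. Plug is at (255,133), valve (200,137), pad (368,237), dock (150,262).

Possible mix-ups:
- **Holder:** white jar at (482,181).
- **Large gauge:** pink gauges at (420,152) and (370,318). The brass one at (284,150) is the real one.

Next I fit the poses and check them with an overlay.

```bash
cat >> h.py <<'E'
from scipy.optimize import least_squares
def T(p,xyth):
    x,y,th=xyth; p=np.atleast_2d(p).astype(float); c,s=np.cos(th),np.sin(th)
    return np.c_[x+c*p[:,0]-s*p[:,1],y+s*p[:,0]+c*p[:,1],p[:,2]]
def boxp(a,b,z0,z1): return np.array([[i*a/2,j*b/2,z] for i in(-1,1) for j in(-1,1) for z in(z0,z1)])
def cyl(r,z0,z1): return np.array([[r*np.cos(t),r*np.sin(t),z] for t in np.linspace(0,6.28,25) for z in(z0,z1)])
def disc(d,zc): return np.array([[x,d/2*np.cos(t),zc+d/2*np.sin(t)] for t in np.linspace(0,6.28,33) for x in(-18,18)])
foot=boxp(36,56,0,12)
G={"large":np.r_[foot,disc(84,48)],"small":np.r_[foot,disc(60,60)],"crown":np.r_[foot,disc(74,43),boxp(14,14,80,90)],"ears":np.r_[foot,disc(68,56),boxp(8,90,52,60)]}
def bb(n,p):
    u=proj(n,p); return np.r_[u.min(0),u.max(0)]
def det(k,n,hint=None):
    r=robot.search_frame(k,n)
    if hint is not None: r=[d for d in r if np.hypot((d["box"][0]+d["box"][2])/2-hint[0],(d["box"][1]+d["box"][3])/2-hint[1])<25]
    return np.array(r[0]["box"],float) if r else None
def fit(pts,boxes,x0,free=2):
    """fit x,y(,th) of pts to boxes {cam:box}"""
    f=lambda v:np.concatenate([bb(n,T(pts,np.r_[v,x0[free:]]))-b for n,b in boxes.items() if b is not None])
    r=least_squares(f,x0[:free],loss="soft_l1"); return np.r_[r.x,x0[free:]],np.sqrt(np.mean(f(r.x)**2))
def draw(im,n,polys):
    for p,c in polys:
        h=cv2.convexHull(proj(n,p).astype(np.float32)).astype(int); cv2.polylines(im,[h],True,c,1)
E
python3 - <<'E'
from h import *
S={"large":([197,223,246,276],[258,130,308,169]),"small":([244,256,289,310],[212,135,250,177]),"crown":([148,200,197,244],[316,129,358,166]),"ears":([290,290,346,345],[141,141,199,179])}
order=["crown","large","small","ears"]; ys=dict(zip(order,[-144,-48,48,144]))
up=lambda p,z:p+np.array([0,0,z])
st=boxp(120,408,0,12)
def res(v):
    r=[]
    for k in order:
        for n,b in zip(("scene","top"),S[k]): r.append(bb(n,T(up(G[k],12)+np.array([-27,ys[k],0]),v))-b)
    for n,b in (("scene",[122,218,358,393]),("top",[145,111,370,187])): r.append((bb(n,T(st,v))-b))
    return np.concatenate(r)
c0=ray("top",(258,150),12)
r=least_squares(res,[c0[0],c0[1],0.],loss="soft_l1"); v=r.x; print("stand",v,np.abs(res(v)).mean()); print(res(v).round(0).reshape(-1,4).tolist())
for k in order:
    nom=T([-27,ys[k],0],v)[0]
    g,e=fit(up(G[k],12),dict(zip(("scene","top"),map(np.array,S[k]))),np.r_[nom[:2],v[2]]); print(k,"nom",nom.round(1),"fit",g.round(1),e.round(1))
nom=T([23,-96,0],v)[0]
h,e=fit(cyl(20,12,48),{"scene":np.array([167,246,191,282]),"top":np.array([297,111,320,142])},np.r_[nom[:2],0]); print("holder",nom,h,e)
d0=ray("top",(150,262),16); p0=ray("top",(368,237),6)
# dock via 2-cam box, pad
d,e=min((fit(boxp(100,100,0,16),{"scene":np.array([360,230,443,305]),"top":np.array([117,232,181,293])},np.r_[d0[:2],t],3) for t in(-.2,0,.2)),key=lambda q:q[1]); print("dock",d,e)
p,e=min((fit(boxp(100,230,0,6),{"scene":np.array([154,129,280,210]),"top":np.array([300,200,434,272])},np.r_[p0[:2],t],3) for t in(-.3,0,.3)),key=lambda q:q[1]); print("pad",p,e)
np.savez("fit.npz",stand=v,hold=h,dock=d,pad=p)
for n in("scene","top"):
    im=cv2.imread(f"pics/{n}0.png"); 
    P=[(T(st,v),(255,255,0)),(T(boxp(100,100,0,16),d),(0,0,255)),(T(cyl(31,24,24),d),(0,255,0)),(T(boxp(100,230,0,6),p),(255,0,0)),(T(cyl(20,12,48),h),(0,255,0))]
    P+=[(T(up(G[k],12)+np.array([-27,ys[k],0]),v),(255,0,255)) for k in order]
    if n=="scene":
        a=im.copy(); 
    im=cv2.resize(im,None,fx=3,fy=3,interpolation=cv2.INTER_CUBIC)
    for q,c in P:
        hh=(3*cv2.convexHull(proj(n,q).astype(np.float32))+1).astype(int); cv2.polylines(im,[hh],True,c,1)
    x,y,w,hh=((100,110,360,290) if n=="scene" else (105,95,345,190))
    cv2.imwrite(f"pics/{n}0o.png",cv2.resize(im[3*y:3*(y+hh),3*x:3*(x+w)],None,fx=.72,fy=.72,interpolation=cv2.INTER_AREA))
E
```

```text
stand [ 6.25224763e+02 -3.28434237e+01 -6.50200012e-02] 2.057358260233454
[[4.0, -3.0, 3.0, 4.0], [-0.0, -1.0, 2.0, -1.0], [-4.0, -1.0, 1.0, 2.0], [1.0, 0.0, 0.0, -0.0], [1.0, -1.0, 1.0, -0.0], [-2.0, -0.0, -2.0, -4.0], [2.0, -2.0, 0.0, -1.0], [5.0, -2.0, 1.0, -2.0], [-1.0, -15.0, 1.0, 3.0], [3.0, -1.0, -1.0, 1.0]]
crown nom [ 588.9 -174.8    0. ] fit [ 5.894e+02 -1.761e+02 -1.000e-01] 2.6
large nom [595.2 -79.    0. ] fit [ 5.951e+02 -7.780e+01 -1.000e-01] 1.6
small nom [601.4  16.8   0. ] fit [ 6.008e+02  1.510e+01 -1.000e-01] 1.7
ears nom [607.6 112.6   0. ] fit [ 6.083e+02  1.139e+02 -1.000e-01] 2.3
holder [ 641.93863965 -130.13497693    0.        ] [ 643.58743991 -131.95388971    0.        ] 1.7709253605812985
dock [ 4.38774110e+02  1.84277641e+02 -1.13702284e-01] 1.1687098440127757
pad [ 4.32202308e+02 -2.07703083e+02  2.70964471e-03] 1.807448650489147
```

View pics/top0o.png

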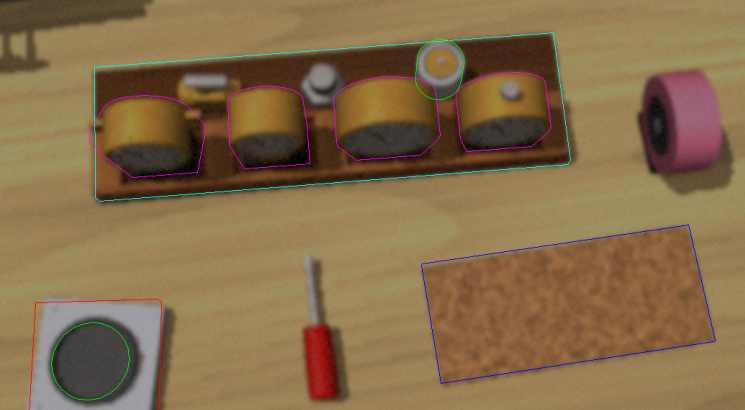

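View pics/scene0o.png

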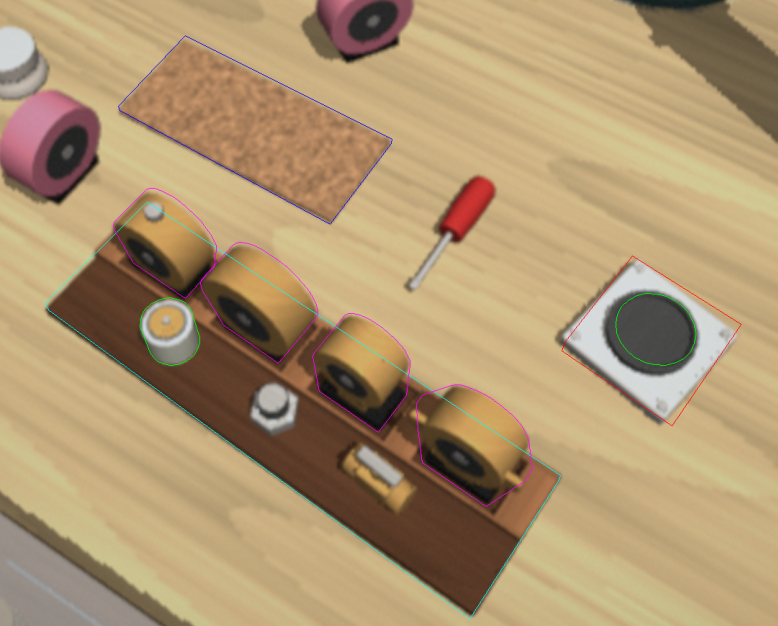

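The fits agree with both pictures to about 2 px. The crown and large gauges stand in front of the holder, so those are the two to move. First I turn the tool to square it with the stand.

{"name": "apply_moves", "arguments": {"motion": [{"turn":0.169,"claw":60},{"turn":0.169},{"turn":0.169},{"turn":0.169},{"turn":0.169},{"turn":0.169},{"turn":0.169},{"turn":0}], "newtons": 50}}

```text
invalid input
```

```bash
cat >> h.py <<'E'
from scipy.spatial.transform import Rotation as Q
def toolR(s): w,x,y,z=s["tool_rot"]; return Q.from_quat([x,y,z,w]).as_matrix()
def delta(p,tag=""):
    s=robot.state(); R=toolR(s); print(tag,"tool delta mm",(R.T@(np.array(p)-s["position"])).round(1),"yaw y",np.arctan2(R[1,1],R[0,1]).round(4),"pos",s["position"].round(1),"t",s["clock"],"gap",round(s["finger_gap"],3),"F",s["force"].round(1),"q",s["q"].round(2))
E
python3 -c "
from h import *
delta([595.2,-78.4,200])"
```

```text
tool delta mm [-569.3 -534.5   16.8] yaw y 1.117 pos [317.8 651.6 216.8] t 1.1 gap 0.996 F [ 0.7 -0.4 -0.3] q [-1.21  0.59  0.05  1.61 -0.03  0.94 -0.03]
```

{"name": "apply_moves", "arguments": {"motion": [{"xyz":[0,0,0],"turn":0.169,"claw":60},{"xyz":[0,0,0],"turn":0.169,"claw":60},{"xyz":[0,0,0],"turn":0.169,"claw":60},{"xyz":[0,0,0],"turn":0.169,"claw":60},{"xyz":[0,0,0],"turn":0.169,"claw":60},{"xyz":[0,0,0],"turn":0.169,"claw":60},{"xyz":[0,0,0],"turn":0.168,"claw":60},{"xyz":[0,0,0],"turn":0,"claw":60}], "newtons": 50}}

```text
clock: 2.1
position: [317.5, 651.8, 216.7]
tool_rot: [0.0, 0.729, 0.685, -0.0]
force: [-0.2, -0.2, 0.6]
finger_gap: 0.762
```

```bash
python3 -c "
from h import *
delta([595.2,-78.4,200])"
```

```text
tool delta mm [-711.4  322.9   17. ] yaw y -0.0626 pos [317.5 651.8 216.7] t 2.1 gap 0.762 F [-0.2 -0.2  0.6] q [-1.41  0.62  0.37  1.62 -0.26  0.95 -1.02]
```

{"name": "apply_moves", "arguments": {"motion": [{"xyz":[-0.0445,0.0202,0.001],"turn":0,"claw":60},{"xyz":[-0.0445,0.0202,0.001],"turn":0,"claw":60},{"xyz":[-0.0445,0.0202,0.001],"turn":0,"claw":60},{"xyz":[-0.0445,0.0202,0.001],"turn":0,"claw":60},{"xyz":[-0.0445,0.0202,0.001],"turn":0,"claw":60},{"xyz":[-0.0445,0.0202,0.001],"turn":0,"claw":60},{"xyz":[-0.0445,0.0202,0.001],"turn":0,"claw":60},{"xyz":[-0.0445,0.0202,0.001],"turn":0,"claw":60},{"xyz":[-0.0445,0.0202,0.001],"turn":0,"claw":60},{"xyz":[-0.0445,0.0202,0.001],"turn":0,"claw":60},{"xyz":[-0.0445,0.0202,0.001],"turn":0,"claw":60},{"xyz":[-0.0445,0.0202,0.001],"turn":0,"claw":60},{"xyz":[-0.0445,0.0202,0.001],"turn":0,"claw":60},{"xyz":[-0.0445,0.0202,0.001],"turn":0,"claw":60},{"xyz":[-0.0445,0.0202,0.001],"turn":0,"claw":60},{"xyz":[-0.0445,0.0202,0.001],"turn":0,"claw":60},{"xyz":[0,0,0],"turn":0,"claw":60},{"xyz":[0,0,0],"turn":0,"claw":60}]}}

```text
clock: 4.35
position: [593.9, -79.4, 200.7]
tool_rot: [-0.0, 0.729, 0.684, 0.0]
force: [0.2, 0.8, -0.1]
finger_gap: 0.765
```

```bash
python3 - <<'E'
from h import *
delta([595.2,-78.4,66])
im=robot.capture("scene"); cv2.imwrite("pics/s1.png",cv2.resize(im[120:400,90:450],None,fx=2,fy=2,interpolation=cv2.INTER_CUBIC))
E
```

```text
tool delta mm [  1.    1.3 134.7] yaw y -0.0634 pos [593.9 -79.4 200.7] t 4.35 gap 0.765 F [ 0.2  0.8 -0.1] q [-0.24  0.48  0.41  1.93 -0.26  0.79  0.26]
```

View pics/s1.png

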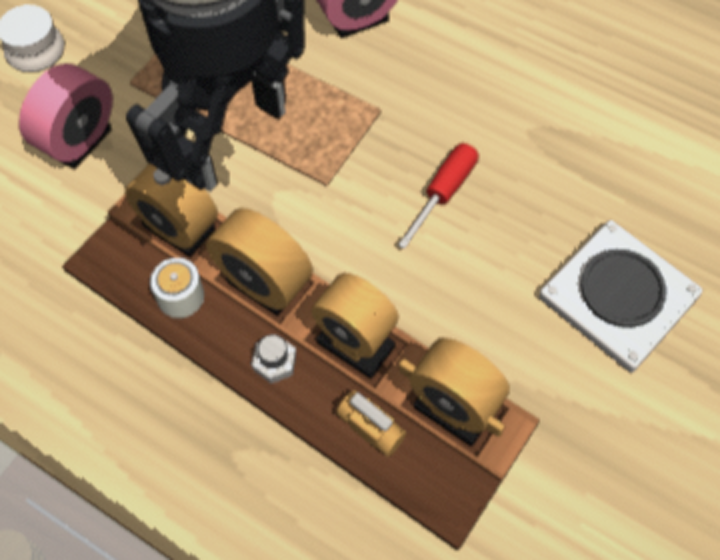

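{"name": "apply_moves", "arguments": {"motion": [{"xyz":[0.001,0.001,0.02],"turn":0,"claw":60},{"xyz":[0,0,0.025],"turn":0,"claw":60},{"xyz":[0,0,0.025],"turn":0,"claw":60},{"xyz":[0,0,0.02],"turn":0,"claw":60},{"xyz":[0,0,0.02],"turn":0,"claw":60},{"xyz":[0,0,0.015],"turn":0,"claw":60},{"xyz":[0,0,0.008],"turn":0,"claw":60},{"xyz":[0,0,0],"turn":0,"claw":60},{"xyz":[0,0,0],"turn":0,"claw":60}]}}

```text
clock: 5.52
position: [595.7, -79.0, 68.4]
tool_rot: [0.0, 0.73, 0.684, 0.0]
force: [-0.4, 0.7, -0.7]
finger_gap: 0.76
```

```bash
python3 - <<'E'
from h import *
delta([595.2,-78.4,66])
for n in("top","scene"):
    im=robot.capture(n)
    a=im[150:290,130:310] if n=="scene" else im[70:210,200:380]
    cv2.imwrite(f"pics/{n}2.png",cv2.resize(a,None,fx=3,fy=3,interpolation=cv2.INTER_CUBIC))
a=cv2.hconcat([cv2.imread("pics/scene2.png"),cv2.imread("pics/top2.png")]); cv2.imwrite("pics/b2.png",cv2.resize(a,(800,311),interpolation=cv2.INTER_AREA))
E
```

```text
tool delta mm [ 0.6 -0.6  2.4] yaw y -0.0648 pos [595.7 -79.   68.4] t 5.525 gap 0.76 F [-0.4  0.7 -0.7] q [-0.16  0.66  0.3   2.   -0.37  0.53  0.35]
```

View pics/b2.png

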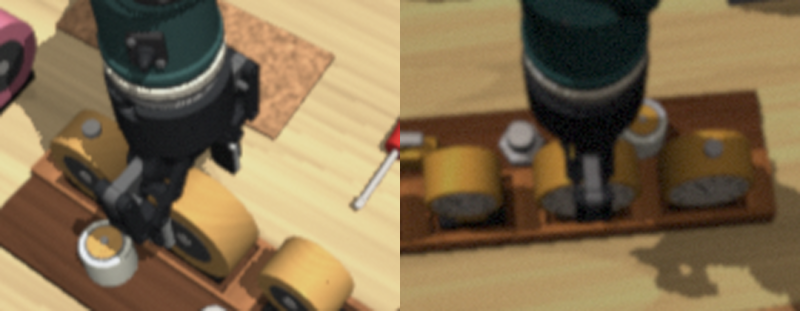

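The fingers straddle the large disc (right crop: finger at its middle), clear of the holder and crown. I'll close and lift a little.

{"name": "apply_moves", "arguments": {"motion": [{"xyz":[0,0,0.002],"turn":0,"claw":180},{"xyz":[0,0,0],"turn":0,"claw":180},{"xyz":[0,0,0],"turn":0,"claw":180},{"xyz":[0,0,0],"turn":0,"claw":180},{"xyz":[0,0,0],"turn":0,"claw":180},{"xyz":[0,0,0],"turn":0,"claw":180}], "newtons": 60}}

```text
clock: 6.38
position: [595.7, -79.0, 66.2]
tool_rot: [0.0, 0.73, 0.684, 0.0]
force: [0.7, 0.4, 4.3]
finger_gap: 0.408
```

{"name": "apply_moves", "arguments": {"motion": [{"xyz":[0,0,-0.01],"turn":0,"claw":180},{"xyz":[0,0,-0.015],"turn":0,"claw":180},{"xyz":[0,0,-0.02],"turn":0,"claw":180},{"xyz":[0,0,-0.02],"turn":0,"claw":180},{"xyz":[0,0,-0.015],"turn":0,"claw":180},{"xyz":[0,0,0],"turn":0,"claw":180}]}}

```text
clock: 7.12
position: [595.9, -79.0, 147.1]
tool_rot: [0.001, 0.73, 0.684, 0.001]
force: [-0.1, 0.3, -3.5]
finger_gap: 0.408
```

```bash
python3 - <<'E'
from h import *
p=np.load("fit.npz")["pad"]; t=T([5,55,0],p)[0]; print(t)
delta([t[0],t[1],66])
E
```

```text
[ 437.05325969 -152.6897371     0.        ]
 tool delta mm [ -83.8 -153.9   80.8] yaw y -0.065 pos [595.9 -79.  147.1] t 7.125 gap 0.408 F [-0.1  0.3 -3.5] q [-0.21  0.55  0.38  1.96 -0.31  0.68  0.29]
```

{"name": "apply_moves", "arguments": {"motion": [{"xyz":[-0.008,-0.018,0],"turn":0,"claw":180},{"xyz":[-0.018,-0.03,0],"turn":0,"claw":180},{"xyz":[-0.018,-0.03,0],"turn":0,"claw":180},{"xyz":[-0.018,-0.03,0],"turn":0,"claw":180},{"xyz":[-0.014,-0.03,0],"turn":0,"claw":180},{"xyz":[-0.008,-0.016,0.01],"turn":0,"claw":180},{"xyz":[0,0,0.02],"turn":0,"claw":180},{"xyz":[0,0,0.02],"turn":0,"claw":180},{"xyz":[0,0,0.015],"turn":0,"claw":180},{"xyz":[0,0,0.01],"turn":0,"claw":180},{"xyz":[0,0,0],"turn":0,"claw":180},{"xyz":[0,0,0],"turn":0,"claw":180}]}}

```text
clock: 8.62
position: [436.4, -152.9, 71.1]
tool_rot: [0.0, 0.73, 0.684, 0.0]
force: [0.1, 0.1, -3.3]
finger_gap: 0.405
```

```bash
python3 - <<'E'
from h import *
p=np.load("fit.npz")["pad"]; t=T([5,55,0],p)[0]
delta([t[0],t[1],60.2])
im=robot.capture("scene"); cv2.imwrite("pics/s3.png",cv2.resize(im[70:290,110:330],None,fx=2.5,fy=2.5,interpolation=cv2.INTER_CUBIC))
E
```

```text
tool delta mm [ 0.3  0.6 10.9] yaw y -0.0651 pos [ 436.4 -152.9   71.1] t 8.625 gap 0.405 F [ 0.1  0.1 -3.3] q [ 0.05  0.54  0.25  2.3  -0.39  0.34  0.58]
```

View pics/s3.png

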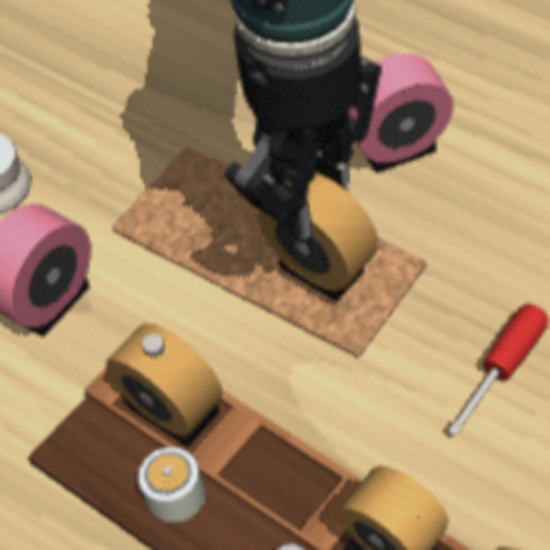

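The gauge hangs level over the right part of the pad. I'll lower it, release and rise.

{"name": "apply_moves", "arguments": {"motion": [{"xyz":[0,0,0.005],"turn":0,"claw":180},{"xyz":[0,0,0.004],"turn":0,"claw":180},{"xyz":[0,0,0.002],"turn":0,"claw":180},{"xyz":[0,0,0],"turn":0,"claw":180},{"xyz":[0,0,0],"turn":0,"claw":180}]}}

```text
clock: 9.3
position: [436.0, -152.7, 60.1]
tool_rot: [-0.0, 0.73, 0.684, 0.0]
force: [-0.4, 1.6, 5.7]
finger_gap: 0.407
```

{"name": "apply_moves", "arguments": {"motion": [{"xyz":[0,0,0],"turn":0,"claw":60},{"xyz":[0,0,0],"turn":0,"claw":60},{"xyz":[0,0,0],"turn":0,"claw":60},{"xyz":[0,0,0],"turn":0,"claw":60},{"xyz":[0,0,0],"turn":0,"claw":60},{"xyz":[0,0,-0.01],"turn":0,"claw":60},{"xyz":[0,0,-0.03],"turn":0,"claw":60},{"xyz":[0,0,-0.04],"turn":0,"claw":60},{"xyz":[0,0,-0.04],"turn":0,"claw":60},{"xyz":[0,0,-0.02],"turn":0,"claw":60},{"xyz":[0,0,0],"turn":0,"claw":60}]}}

```text
clock: 10.68
position: [437.1, -153.0, 201.6]
tool_rot: [0.002, 0.73, 0.684, 0.001]
force: [1.1, 0.2, 0.4]
finger_gap: 0.764
```

```bash
python3 - <<'E'
from h import *
delta([589.4,-175.5,200])
E
```

```text
tool delta mm [-12.6 153.4   2.2] yaw y -0.0647 pos [ 437.1 -153.   201.6] t 10.675 gap 0.764 F [1.1 0.2 0.4] q [-0.13  0.31  0.46  2.21 -0.22  0.66  0.42]
```

{"name": "apply_moves", "arguments": {"motion": [{"xyz":[-0.003,0.03,0],"turn":0,"claw":60},{"xyz":[-0.003,0.04,0],"turn":0,"claw":60},{"xyz":[-0.003,0.04,0],"turn":0,"claw":60},{"xyz":[-0.0035,0.043,0],"turn":0,"claw":60},{"xyz":[0,0,0.03],"turn":0,"claw":60},{"xyz":[0,0,0.03],"turn":0,"claw":60},{"xyz":[0,0,0],"turn":0,"claw":60}]}}

```text
clock: 11.55
position: [585.0, -174.1, 136.3]
tool_rot: [-0.003, 0.73, 0.684, -0.002]
force: [-0.2, -0.5, 0.3]
finger_gap: 0.761
```

```bash
python3 - <<'E'
from h import *
delta([589.2,-175.3,66])
E
```

```text
tool delta mm [-1.   4.8 70.3] yaw y -0.065 pos [ 585.  -174.1  136.3] t 11.55 gap 0.761 F [-0.2 -0.5  0.3] q [-0.05  0.58  0.38  1.94 -0.33  0.69  0.47]
```

{"name": "apply_moves", "arguments": {"motion": [{"xyz":[0,0,0],"turn":0,"claw":60},{"xyz":[0,0,0],"turn":0,"claw":60}]}}

```text
clock: 11.8
position: [588.7, -175.5, 141.0]
tool_rot: [0.001, 0.73, 0.684, 0.001]
force: [-0.6, 0.1, 0.4]
finger_gap: 0.765
```

```bash
python3 - <<'E'
from h import *
delta([589.2,-175.3,66])
E
```

```text
tool delta mm [ 0.3  0.4 75. ] yaw y -0.0652 pos [ 588.7 -175.5  141. ] t 11.8 gap 0.765 F [-0.6  0.1  0.4] q [-0.05  0.57  0.38  1.94 -0.33  0.69  0.47]
```

{"name": "apply_moves", "arguments": {"motion": [{"xyz":[0,0,0.02],"turn":0,"claw":60},{"xyz":[0,0,0.025],"turn":0,"claw":60},{"xyz":[0,0,0.02],"turn":0,"claw":60},{"xyz":[0,0,0.01],"turn":0,"claw":60},{"xyz":[0,0,0],"turn":0,"claw":60},{"xyz":[0,0,0],"turn":0,"claw":60},{"xyz":[0,0,0],"turn":0,"claw":180},{"xyz":[0,0,0],"turn":0,"claw":180},{"xyz":[0,0,0],"turn":0,"claw":180},{"xyz":[0,0,0],"turn":0,"claw":180},{"xyz":[0,0,0],"turn":0,"claw":180},{"xyz":[0,0,0],"turn":0,"claw":180}]}}

```text
clock: 13.3
position: [588.9, -175.4, 65.8]
tool_rot: [0.001, 0.73, 0.684, 0.001]
force: [-0.7, 0.1, 6.3]
finger_gap: 0.402
```

{"name": "apply_moves", "arguments": {"motion": [{"xyz":[0,0,-0.01],"turn":0,"claw":180},{"xyz":[0,0,-0.015],"turn":0,"claw":180},{"xyz":[0,0,-0.02],"turn":0,"claw":180},{"xyz":[0,0,-0.02],"turn":0,"claw":180},{"xyz":[0,0,-0.015],"turn":0,"claw":180},{"xyz":[0,0,0],"turn":0,"claw":180},{"xyz":[0,0,0],"turn":0,"claw":180}]}}

```text
clock: 14.18
position: [587.4, -174.8, 144.5]
tool_rot: [-0.0, 0.73, 0.684, -0.0]
force: [-0.0, -0.2, -2.4]
finger_gap: 0.403
```

```bash
python3 - <<'E'
from h import *
p=np.load("fit.npz")["pad"]; t=T([5,-55,0],p)[0]; print(t)
delta([t[0],t[1],61])
im=robot.capture("scene"); cv2.imwrite("pics/s4.png",cv2.resize(im[70:290,110:330],None,fx=2.5,fy=2.5,interpolation=cv2.INTER_CUBIC))
E
```

```text
[ 437.35132024 -262.68933328    0.        ]
 tool delta mm [ -97.4 -144.    83.6] yaw y -0.0648 pos [ 587.4 -174.8  144.5] t 14.175 gap 0.403 F [-0.  -0.2 -2.4] q [-0.06  0.57  0.39  1.94 -0.32  0.7   0.46]
```

View pics/s4.png

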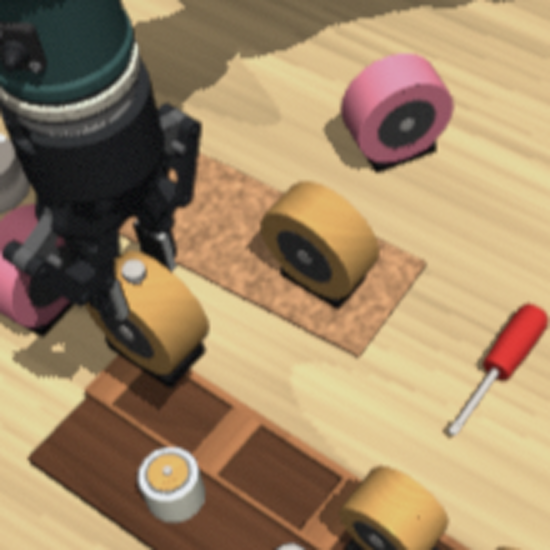

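Large stands upright on the pad, crown is held level, the holder is untouched. Next, crown to the left half of the pad.

{"name": "apply_moves", "arguments": {"motion": [{"xyz":[0,-0.018,0],"turn":0,"claw":180},{"xyz":[0,-0.03,0],"turn":0,"claw":180},{"xyz":[-0.012,-0.03,0],"turn":0,"claw":180},{"xyz":[-0.022,-0.03,0],"turn":0,"claw":180},{"xyz":[-0.025,-0.022,0],"turn":0,"claw":180},{"xyz":[-0.022,-0.014,0.01],"turn":0,"claw":180},{"xyz":[-0.016,0,0.02],"turn":0,"claw":180},{"xyz":[0,0,0.02],"turn":0,"claw":180},{"xyz":[0,0,0.015],"turn":0,"claw":180},{"xyz":[0,0,0.01],"turn":0,"claw":180},{"xyz":[0,0,0],"turn":0,"claw":180},{"xyz":[0,0,0],"turn":0,"claw":180},{"xyz":[0,0,0],"turn":0,"claw":180}]}}

```text
clock: 15.85
position: [438.4, -262.7, 70.4]
tool_rot: [0.001, 0.73, 0.684, 0.0]
force: [-0.7, 0.6, -2.1]
finger_gap: 0.402
```

```bash
python3 - <<'E'
from h import *
p=np.load("fit.npz")["pad"]; t=T([5,-55,0],p)[0]
delta([t[0],t[1],60])
E
```

```text
tool delta mm [-0.  -1.1 10.4] yaw y -0.0648 pos [ 438.4 -262.7   70.4] t 15.85 gap 0.402 F [-0.7  0.6 -2.1] q [ 0.25  0.58  0.28  2.2  -0.39  0.41  0.78]
```

{"name": "apply_moves", "arguments": {"motion": [{"xyz":[0,0,0.005],"turn":0,"claw":180},{"xyz":[0,0,0.004],"turn":0,"claw":180},{"xyz":[0,0,0.0015],"turn":0,"claw":180},{"xyz":[0,0,0],"turn":0,"claw":180},{"xyz":[0,0,0],"turn":0,"claw":180}]}}

```text
clock: 16.48
position: [437.9, -262.5, 59.7]
tool_rot: [-0.0, 0.73, 0.684, 0.0]
force: [-0.3, 1.7, 5.4]
finger_gap: 0.402
```

{"name": "apply_moves", "arguments": {"motion": [{"xyz":[0,0,0],"turn":0,"claw":60},{"xyz":[0,0,0],"turn":0,"claw":60},{"xyz":[0,0,0],"turn":0,"claw":60},{"xyz":[0,0,0],"turn":0,"claw":60},{"xyz":[0,0,0],"turn":0,"claw":60},{"xyz":[0,0,-0.01],"turn":0,"claw":60},{"xyz":[0,0,-0.03],"turn":0,"claw":60},{"xyz":[0,0,-0.04],"turn":0,"claw":60},{"xyz":[0,0,-0.04],"turn":0,"claw":60},{"xyz":[0,0,-0.02],"turn":0,"claw":60},{"xyz":[0,0,0],"turn":0,"claw":60},{"xyz":[0,0,0],"turn":0,"claw":60}]}}

```text
clock: 17.98
position: [437.4, -262.1, 198.8]
tool_rot: [-0.001, 0.73, 0.684, -0.0]
force: [0.1, 0.1, -0.6]
finger_gap: 0.767
```

```bash
python3 - <<'E'
from h import *
f=np.load("fit.npz")
ims={n:robot.capture(n) for n in("scene","top")}
b={n:det("holder_centre",n,h) for n,h in(("scene",(179,264)),("top",(309,126)))}; print(b)
h,e=fit(cyl(20,12,48),b,np.r_[f["hold"][:2],0]); print("holder",h,e)
# ring: dark inner ellipse
for n,c in(("scene",(401,266)),("top",(150,262))):
    g=cv2.cvtColor(ims[n],cv2.COLOR_BGR2GRAY); m=(g<95).astype(np.uint8); k,lab,st,ce=cv2.connectedComponentsWithStats(m); i=lab[c[1],c[0]]; print(n,st[i],ce[i],"outer-ring centre z24 ->",ray(n,ce[i],23).round(1))
print(f["dock"])
delta([h[0],h[1],50])
a=cv2.resize(ims["scene"][80:360,110:460],None,fx=2,fy=2,interpolation=cv2.INTER_CUBIC); cv2.imwrite("pics/s5.png",a)
E
```

```text
{'scene': array([167.6, 246.7, 191.3, 279.6]), 'top': array([298.8, 113.7, 319.6, 143.4])}
holder [ 641.58359634 -131.91540557    0.        ] 1.3807011886838796
scene [ 380  245   42   38 1259] [400.83399523 263.72835584] outer-ring centre z24 -> [443.5 182.3  23. ]
top [ 128  242   42   41 1326] [148.48340875 261.92609351] outer-ring centre z24 -> [438.2 181.3  23. ]
[ 4.38774110e+02  1.84277641e+02 -1.13702284e-01]
 tool delta mm [143.3 195.7 148. ] yaw y -0.065 pos [ 437.3 -262.3  198.3] t 18.175 gap 0.767 F [ 0.8 -0.1  0.9] q [ 0.11  0.38  0.45  2.12 -0.25  0.7   0.65]
```

View pics/s5.png

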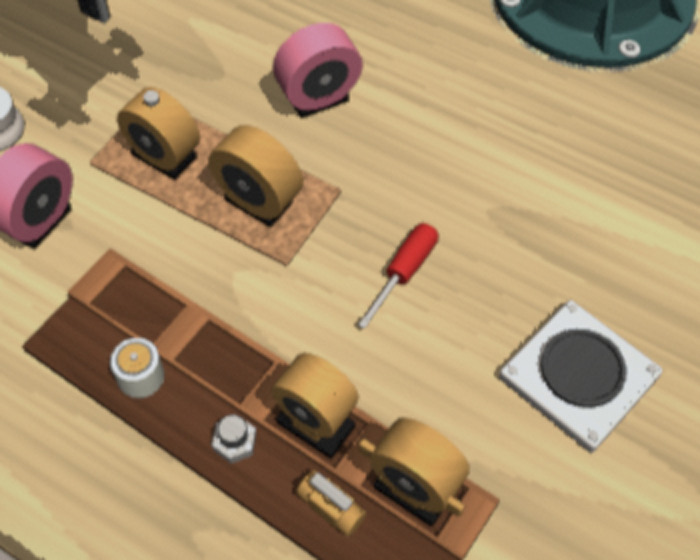

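Crown and large both stand on the pad, holder, plug and valve undisturbed. Now the holder.

{"name": "apply_moves", "arguments": {"motion": [{"xyz":[0.02,0.027,0],"turn":0,"claw":60},{"xyz":[0.028,0.038,0],"turn":0,"claw":60},{"xyz":[0.028,0.038,0],"turn":0,"claw":60},{"xyz":[0.028,0.038,0],"turn":0,"claw":60},{"xyz":[0.0235,0.033,0.02],"turn":0,"claw":60},{"xyz":[0.016,0.022,0.03],"turn":0,"claw":60},{"xyz":[0,0,0.03],"turn":0,"claw":60},{"xyz":[0,0,0.02],"turn":0,"claw":60},{"xyz":[0,0,0],"turn":0,"claw":60},{"xyz":[0,0,0],"turn":0,"claw":60},{"xyz":[0,0,0],"turn":0,"claw":60}]}}

```text
clock: 19.55
position: [643.6, -132.8, 100.7]
tool_rot: [0.001, 0.73, 0.684, 0.001]
force: [0.5, -0.1, -0.8]
finger_gap: 0.768
```

```bash
python3 - <<'E'
from h import *
delta([642,-131.6,47])
E
```

```text
tool delta mm [ 1.1 -1.9 53.7] yaw y -0.0656 pos [ 643.6 -132.8  100.7] t 19.55 gap 0.768 F [ 0.5 -0.1 -0.8] q [-0.1   0.67  0.35  1.86 -0.36  0.67  0.4 ]
```

{"name": "apply_moves", "arguments": {"motion": [{"xyz":[0.001,-0.0015,0.015],"turn":0,"claw":60},{"xyz":[0,0,0.015],"turn":0,"claw":60},{"xyz":[0,0,0.013],"turn":0,"claw":60},{"xyz":[0,0,0.01],"turn":0,"claw":60},{"xyz":[0,0,0],"turn":0,"claw":60},{"xyz":[0,0,0],"turn":0,"claw":60}]}}

```text
clock: 20.3
position: [641.7, -131.3, 46.4]
tool_rot: [0.0, 0.73, 0.684, 0.0]
force: [0.1, -0.5, 0.4]
finger_gap: 0.762
```

{"name": "apply_moves", "arguments": {"motion": [{"xyz":[0,0,0],"turn":0,"claw":180},{"xyz":[0,0,0],"turn":0,"claw":180},{"xyz":[0,0,0],"turn":0,"claw":180},{"xyz":[0,0,0],"turn":0,"claw":180},{"xyz":[0,0,0],"turn":0,"claw":180},{"xyz":[0,0,0],"turn":0,"claw":180}], "newtons": 40}}

```text
clock: 21.05
position: [641.4, -131.0, 46.3]
tool_rot: [-0.0, 0.73, 0.684, -0.0]
force: [-0.3, -0.1, 0.0]
finger_gap: 0.286
```

```bash
python3 - <<'E'
from h import *
delta([642,-131.6,47])
im=robot.capture("scene"); cv2.imwrite("pics/s6.png",cv2.resize(im[170:330,120:300],None,fx=3,fy=3,interpolation=cv2.INTER_CUBIC))
E
```

```text
tool delta mm [-0.5  0.7 -0.7] yaw y -0.065 pos [ 641.4 -131.    46.3] t 21.05 gap 0.286 F [-0.3 -0.1  0. ] q [-0.08  0.74  0.31  1.88 -0.39  0.58  0.42]
```

View pics/s6.png

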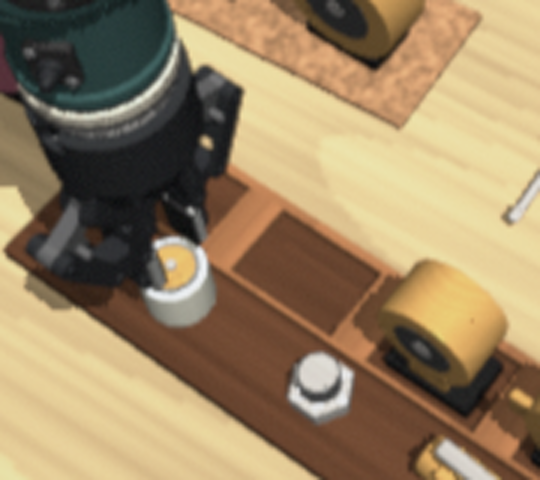

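The fingers shut to 24 mm next to the holder, so it is not gripped. I'll work out where it really is.

```bash
python3 - <<'E'
from h import *
f=np.load("fit.npz")
ims={n:robot.capture(n) for n in("scene","top")}
b={n:det("holder_centre",n,h) for n,h in(("scene",(179,264)),("top",(309,126)))}; print(b)
for n in b:
    if b[n] is not None: h,e=fit(cyl(20,12,48),{n:b[n]},np.r_[f["hold"][:2],0]); print(n,"holder",h,e)
for n,bx in (("scene",[167,246,191,282]),("top",[297,111,320,142])): print("start",n,fit(cyl(20,12,48),{n:np.array(bx)},np.r_[f["hold"][:2],0]))
s=robot.state(); p=s["position"]
a=[]
for n in ims:
    c=proj(n,[[p[0],p[1],48],[p[0],p[1],21]]); print(n,c.round(1))
    x,y=c[0].astype(int); im=ims[n]; big=cv2.resize(im[y-45:y+45,x-45:x+45],None,fx=4,fy=4,interpolation=cv2.INTER_CUBIC)
    for q,col in((cyl(20,12,48)+np.array([642,-131.6,0]),(0,255,0)),(cyl(1,21,48)+np.array([p[0],p[1],0]),(0,0,255))):
        hh=(4*(cv2.convexHull(proj(n,q).astype(np.float32))-np.float32([x-45,y-45]))).astype(int); cv2.polylines(big,[hh],True,col,1)
    a.append(big)
cv2.imwrite("pics/b7.png",cv2.hconcat(a))
E
```

```text
{'scene': array([167.3, 248.5, 189.4, 279.7]), 'top': array([297.8, 117.7, 312.6, 141.6])}
scene holder [ 644.54072121 -130.30091728    0.        ] 1.9185838207393684
top holder [ 639.1557744  -123.20809618    0.        ] 3.0744825189705685
start scene (array([ 644.04648769, -129.90619478,    0.        ]), np.float64(2.0757727691326124))
start top (array([ 644.26381359, -132.33026304,    0.        ]), np.float64(1.1413716211598235))
scene [[178.1 257.6]
 [180.7 264.9]]
top [[308.3 124.2]
 [307.6 130.2]]
```

View pics/b7.png

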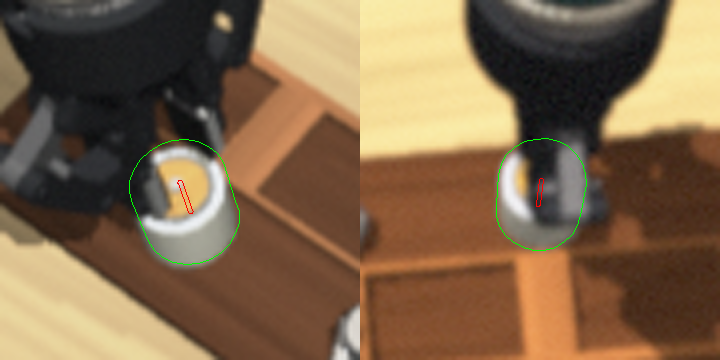

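Overlaying the predicted fingertip positions shows whether the tips are above or beside the holder.

```bash
python3 - <<'E'
from h import *
s=robot.state(); p=s["position"]; R=toolR(s); g=12
a=[]
for n in("scene","top"):
    im=robot.capture(n); x,y=proj(n,[[p[0],p[1],40]])[0].astype(int); w=33
    big=cv2.resize(im[y-w-8:y+w-8,x-w:x+w],None,fx=6,fy=6,interpolation=cv2.INTER_CUBIC)
    for sg,col in((1,(0,0,255)),(-1,(255,0,0))):
        for tip in (25,0):
            q=np.array([p+R@np.array([dx,sg*dy,tip]) for dx in(-11,11) for dy in(g,g+12)])
            hh=(6*(cv2.convexHull(proj(n,q).astype(np.float32))-np.float32([x-w,y-w-8]))).astype(int); cv2.polylines(big,[hh],True,col if tip==25 else (0,255,255),1)
    a.append(big)
cv2.imwrite("pics/b8.png",cv2.hconcat(a))
E
```

```text
(no output)
```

View pics/b8.png

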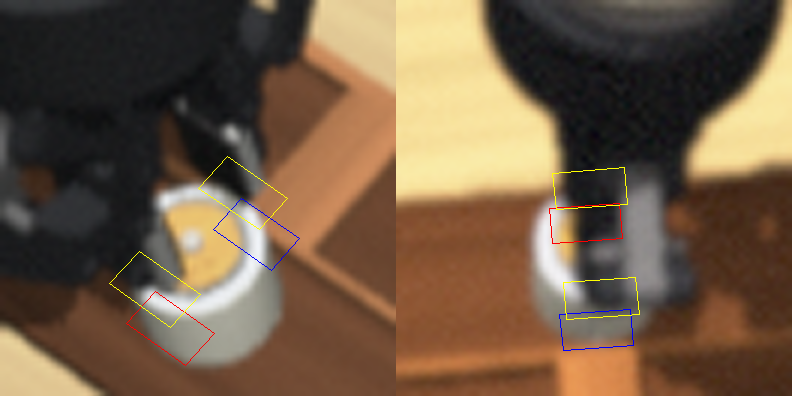

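The tips end over the holder's rim: about 25 mm higher and roughly 6 mm more to −y than the state suggests. The gauge pictures fit that too, with the tip at the dial centre rather than below it. All moves so far were relative, so nothing is spoiled. I'll open, correct, and go down step by step watching the force.

{"name": "apply_moves", "arguments": {"motion": [{"xyz":[0,0,0],"turn":0,"claw":60},{"xyz":[0,0,0],"turn":0,"claw":60},{"xyz":[0,0,0],"turn":0,"claw":60},{"xyz":[0,0,0],"turn":0,"claw":60},{"xyz":[0.006,0,0],"turn":0,"claw":60},{"xyz":[0,0,0.004],"turn":0,"claw":60},{"xyz":[0,0,0.004],"turn":0,"claw":60},{"xyz":[0,0,0],"turn":0,"claw":60},{"xyz":[0,0,0],"turn":0,"claw":60}]}}

```text
clock: 22.52
position: [641.7, -125.3, 38.2]
tool_rot: [0.0, 0.73, 0.684, -0.0]
force: [-0.2, 0.8, 0.1]
finger_gap: 0.765
```

{"name": "apply_moves", "arguments": {"motion": [{"xyz":[0,0,0],"turn":0,"claw":120},{"xyz":[0,0,0],"turn":0,"claw":150},{"xyz":[0,0,0],"turn":0,"claw":150},{"xyz":[0,0,0],"turn":0,"claw":150},{"xyz":[0,0,0],"turn":0,"claw":150}], "newtons": 20}}

```text
clock: 23.15
position: [641.8, -125.0, 38.3]
tool_rot: [0.0, 0.73, 0.684, 0.0]
force: [-0.9, 1.2, 0.2]
finger_gap: 0.411
```

{"name": "apply_moves", "arguments": {"motion": [{"xyz":[0,0,0],"turn":0,"claw":60},{"xyz":[0,0,0],"turn":0,"claw":60},{"xyz":[0,0,0],"turn":0,"claw":60},{"xyz":[0,0,0.004],"turn":0,"claw":60},{"xyz":[0,0,0.004],"turn":0,"claw":60},{"xyz":[0,0,0],"turn":0,"claw":60},{"xyz":[0,0,0],"turn":0,"claw":60}]}}

```text
clock: 24.02
position: [641.8, -125.1, 30.2]
tool_rot: [-0.0, 0.73, 0.684, -0.0]
force: [-0.3, 0.3, -0.6]
finger_gap: 0.765
```

{"name": "apply_moves", "arguments": {"motion": [{"xyz":[0,0,0],"turn":0,"claw":120},{"xyz":[0,0,0],"turn":0,"claw":150},{"xyz":[0,0,0],"turn":0,"claw":150},{"xyz":[0,0,0],"turn":0,"claw":150},{"xyz":[0,0,0],"turn":0,"claw":150}]}}

```text
clock: 24.65
position: [642.1, -125.1, 30.7]
tool_rot: [0.0, 0.73, 0.684, 0.0]
force: [-0.6, 0.8, 4.7]
finger_gap: 0.435
```

```bash
python3 - <<'E'
from h import *
delta([642,-131.6,47])
a=[]
for n in("scene","top"):
    im=robot.capture(n); print(det("holder_centre",n))
    x,y=proj(n,[[642,-131,40]])[0].astype(int); w=33
    a.append(cv2.resize(im[y-w-8:y+w-8,x-w:x+w],None,fx=6,fy=6,interpolation=cv2.INTER_CUBIC))
cv2.imwrite("pics/b9.png",cv2.hconcat(a))
E
```

```text
tool delta mm [ -6.5   0.3 -16.3] yaw y -0.065 pos [ 642.1 -125.1   30.7] t 24.65 gap 0.435 F [-0.6  0.8  4.7] q [-0.08  0.76  0.3   1.89 -0.4   0.55  0.42]
[174.  245.8 189.4 277.4]
[298.1 123.8 320.1 136.6]
```

View pics/b9.png

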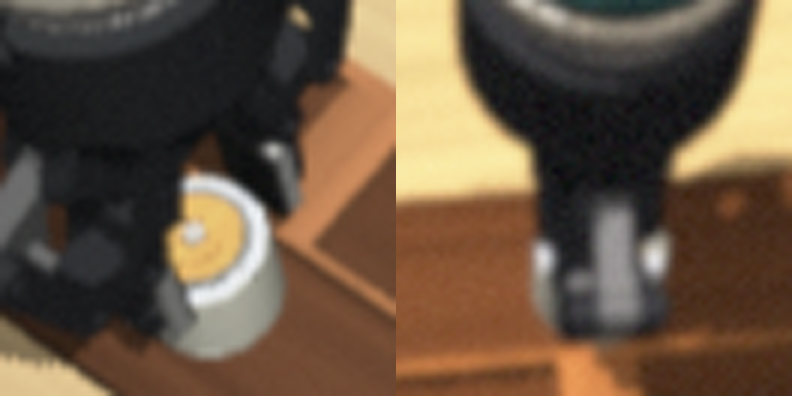

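The fingers are now centred on the holder (right view), with the back finger about halfway down its side (left view). I'll tighten and lift a little.

{"name": "apply_moves", "arguments": {"motion": [{"xyz":[0,0,0],"turn":0,"claw":180},{"xyz":[0,0,0],"turn":0,"claw":180},{"xyz":[0,0,0],"turn":0,"claw":180},{"xyz":[0,0,-0.005],"turn":0,"claw":180},{"xyz":[0,0,-0.01],"turn":0,"claw":180},{"xyz":[0,0,-0.01],"turn":0,"claw":180},{"xyz":[0,0,0],"turn":0,"claw":180},{"xyz":[0,0,0],"turn":0,"claw":180}], "newtons": 40}}

```text
clock: 25.85
position: [641.6, -124.9, 55.2]
tool_rot: [-0.0, 0.73, 0.684, -0.0]
force: [-0.4, -0.0, 0.2]
finger_gap: 0.296
```

```bash
python3 - <<'E'
from h import *
delta([642,-131.6,47])
for n in("scene","top"): robot.capture(n); print(n,det("holder_centre",n))
E
```

```text
tool delta mm [-6.7  0.8  8.2] yaw y -0.0648 pos [ 641.6 -124.9   55.2] t 25.85 gap 0.296 F [-0.4 -0.   0.2] q [-0.09  0.73  0.32  1.88 -0.39  0.59  0.41]
scene [170.8 249.7 189.8 280. ]
top [298.4 123.7 316.9 142.2]
```

It slipped off, since only the tips had engaged. I'll go about 10 mm deeper.

{"name": "apply_moves", "arguments": {"motion": [{"xyz":[0,0,0],"turn":0,"claw":60},{"xyz":[0,0,0],"turn":0,"claw":60},{"xyz":[0,0,0],"turn":0,"claw":60},{"xyz":[0,0,0.012],"turn":0,"claw":60},{"xyz":[0,0,0.012],"turn":0,"claw":60},{"xyz":[0,0,0.006],"turn":0,"claw":60},{"xyz":[0,0,0.004],"turn":0,"claw":60},{"xyz":[0,0,0],"turn":0,"claw":60},{"xyz":[0,0,0],"turn":0,"claw":60}]}}

```text
clock: 27.18
position: [642.1, -125.2, 21.6]
tool_rot: [0.0, 0.73, 0.684, 0.0]
force: [1.1, -0.5, 0.1]
finger_gap: 0.763
```

{"name": "apply_moves", "arguments": {"motion": [{"xyz":[0,0,0],"turn":0,"claw":120},{"xyz":[0,0,0],"turn":0,"claw":140},{"xyz":[0,0,0],"turn":0,"claw":180},{"xyz":[0,0,0],"turn":0,"claw":180},{"xyz":[0,0,0],"turn":0,"claw":180}], "newtons": 30}}

```text
clock: 27.8
position: [642.1, -125.1, 21.9]
tool_rot: [0.0, 0.73, 0.684, 0.0]
force: [-0.6, 0.6, 4.8]
finger_gap: 0.452
```

Gap 0.452 with 180 commanded matches 40 mm, so the holder is gripped. Lifting.

{"name": "apply_moves", "arguments": {"motion": [{"xyz":[0,0,0],"turn":0,"claw":180},{"xyz":[0,0,-0.005],"turn":0,"claw":180},{"xyz":[0,0,-0.01],"turn":0,"claw":180},{"xyz":[0,0,-0.015],"turn":0,"claw":180},{"xyz":[0,0,0],"turn":0,"claw":180},{"xyz":[0,0,0],"turn":0,"claw":180}], "newtons": 40}}

```text
clock: 28.55
position: [641.8, -124.9, 51.5]
tool_rot: [0.0, 0.73, 0.684, 0.0]
force: [-1.1, -0.7, -1.1]
finger_gap: 0.442
```

```bash
python3 - <<'E'
from h import *
f=np.load("fit.npz"); b={}
for n in("scene","top"): robot.capture(n); b[n]=det("holder_centre",n); print(n,b[n])
for z in(42,12): print(z,[fit(cyl(20,z,z+36),{n:b[n]},np.r_[f["hold"][:2],0]) for n in b])
delta([642,-131.6,47])
E
```

```text
scene [171.9 241.8 189.4 273.9]
top NoneTraceback (most recent call last):
  File "<stdin>", line 4, in <module>
  File "h.py", line 31, in fit
    r=least_squares(f,x0[:free],loss="soft_l1"); return np.r_[r.x,x0[free:]],np.sqrt(np.mean(f(r.x)**2))
    return func(*args, **kwargs)
    vector_fun = VectorFunction(
        fun_wrapped,
    ...<6 lines>...
        workers=workers
    )
    self._update_fun()
    ~~~~~~~~~~~~~~~~^^
    self.f = self.fun_wrapped(xp_copy(self.x))
             ~~~~~~~~~~~~~~~~^^^^^^^^^^^^^^^^^
    return np.atleast_1d(self.fun(x))
                         ~~~~~~~~^^^
    return self.f(x, *self.args, **self.kwargs)
           ~~~~~~^^^^^^^^^^^^^^^^^^^^^^^^^^^^^^
  File "h.py", line 30, in <lambda>
    f=lambda v:np.concatenate([bb(n,T(pts,np.r_[v,x0[free:]]))-b for n,b in boxes.items() if b is not None])
               ~~~~~~~~~~~~~~^^^^^^^^^^^^^^^^^^^^^^^^^^^^^^^^^^^^^^^^^^^^^^^^^^^^^^^^^^^^^^^^^^^^^^^^^^^^^^^
ValueError: need at least one array to concatenate
```

{"name": "apply_moves", "arguments": {"motion": [{"xyz":[0,0,-0.03],"turn":0,"claw":180},{"xyz":[0,0,-0.03],"turn":0,"claw":180},{"xyz":[0,0,-0.03],"turn":0,"claw":180},{"xyz":[0.012,-0.009,0],"turn":0,"claw":180},{"xyz":[0.0277,-0.0205,0],"turn":0,"claw":180},{"xyz":[0.0277,-0.0205,0],"turn":0,"claw":180},{"xyz":[0.0277,-0.0205,0],"turn":0,"claw":180},{"xyz":[0.0277,-0.0205,0],"turn":0,"claw":180},{"xyz":[0.0277,-0.0205,0],"turn":0,"claw":180},{"xyz":[0.0277,-0.0205,0],"turn":0,"claw":180},{"xyz":[0.0277,-0.0205,0],"turn":0,"claw":180},{"xyz":[0.0277,-0.0205,0],"turn":0,"claw":180},{"xyz":[0.0277,-0.0205,0],"turn":0,"claw":180},{"xyz":[0.0277,-0.0205,0],"turn":0,"claw":180},{"xyz":[0.0107,-0.0072,0],"turn":0,"claw":180},{"xyz":[0,0,0.03],"turn":0,"claw":180},{"xyz":[0,0,0.03],"turn":0,"claw":180},{"xyz":[0,0,0],"turn":0,"claw":180},{"xyz":[0,0,0],"turn":0,"claw":180}]}}

```text
clock: 31.12
position: [440.9, 187.8, 81.6]
tool_rot: [0.0, 0.73, 0.683, -0.0]
force: [0.1, 0.0, -0.6]
finger_gap: 0.45
```

```bash
python3 - <<'E'
from h import *
f=np.load("fit.npz"); d=[440.8,181.8]
delta([440.9,188.3,30])
s=robot.state(); zb=s["position"][2]-9.9; a=[]
for n in("scene","top"):
    im=robot.capture(n); b=det("holder_centre",n); print(n,b)
    if b is not None: print(fit(cyl(20,zb,zb+36),{n:b},np.r_[d,0]))
    x,y=proj(n,[[*d,40]])[0].astype(int); w=40; x0,y0=x-w,y-w-10
    big=cv2.resize(im[y0:y0+2*w,x0:x0+2*w],None,fx=5,fy=5,interpolation=cv2.INTER_CUBIC)
    h=s["position"]-np.array([.1,6.5,0])
    for q,c in((cyl(20,zb,zb+36)+np.array([h[0],h[1],0]),(0,255,0)),(cyl(36,24,24)+np.array([*d,0]),(0,0,255))):
        hh=(5*(cv2.convexHull(proj(n,q).astype(np.float32))-np.float32([x0,y0]))).astype(int); cv2.polylines(big,[hh],True,c,1)
    a.append(big)
cv2.imwrite("pics/b10.png",cv2.hconcat(a))
E
```

```text
tool delta mm [ 0.5 -0.  51.6] yaw y -0.0659 pos [440.9 187.8  81.6] t 31.125 gap 0.45 F [ 0.1  0.  -0.6] q [-0.74  0.54  0.32  2.26 -0.44  0.4  -0.12]
scene [396.8 228.6 403.8 255.1]
(array([451.41046584, 155.57554108,   0.        ]), np.float64(10.154936329687349))
top [120.7 243.2 148.1 272.4]
(array([437.86370577, 180.17537084,   0.        ]), np.float64(2.262228281403356))
```

View pics/b10.png

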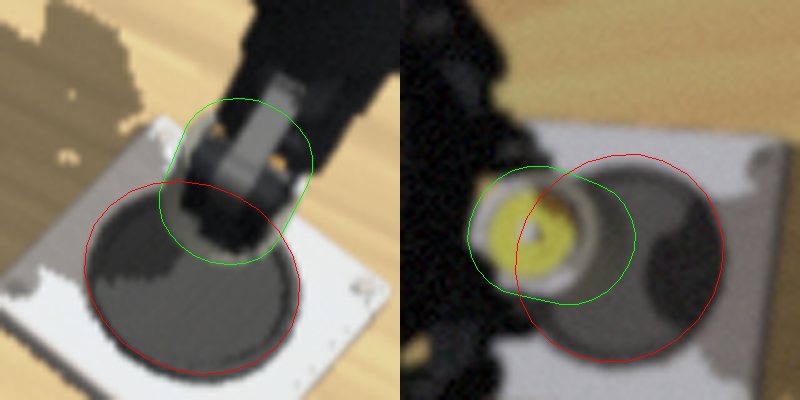

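The outline matches the held holder, and it sits over the ring centre within about 2 mm. Lowering with a force check.

{"name": "apply_moves", "arguments": {"motion": [{"xyz":[0,0,0.015],"turn":0,"claw":180},{"xyz":[0,0,0.015],"turn":0,"claw":180},{"xyz":[0,0,0.01],"turn":0,"claw":180},{"xyz":[0,0,0.004],"turn":0,"claw":180},{"xyz":[0,0,0],"turn":0,"claw":180},{"xyz":[0,0,0],"turn":0,"claw":180}]}}

```text
clock: 32.08
position: [440.7, 188.4, 37.5]
tool_rot: [0.0, 0.73, 0.684, 0.0]
force: [-0.2, 0.0, -1.6]
finger_gap: 0.445
```

{"name": "apply_moves", "arguments": {"motion": [{"xyz":[0,0,0.002],"turn":0,"claw":180},{"xyz":[0,0,0.002],"turn":0,"claw":180},{"xyz":[0,0,0],"turn":0,"claw":180},{"xyz":[0,0,0],"turn":0,"claw":180}]}}

```text
clock: 32.58
position: [440.5, 188.4, 33.3]
tool_rot: [0.0, 0.73, 0.684, 0.0]
force: [-0.3, 0.0, -0.8]
finger_gap: 0.443
```

{"name": "apply_moves", "arguments": {"motion": [{"xyz":[0,0,0.002],"turn":0,"claw":180},{"xyz":[0,0,0.001],"turn":0,"claw":180},{"xyz":[0,0,0],"turn":0,"claw":180},{"xyz":[0,0,0],"turn":0,"claw":180}]}}

```text
clock: 33.08
position: [440.5, 188.4, 30.3]
tool_rot: [0.0, 0.73, 0.684, 0.0]
force: [0.8, -0.2, -0.9]
finger_gap: 0.441
```

{"name": "apply_moves", "arguments": {"motion": [{"xyz":[0,0,0.001],"turn":0,"claw":180},{"xyz":[0,0,0],"turn":0,"claw":180},{"xyz":[0,0,0.0007],"turn":0,"claw":180},{"xyz":[0,0,0],"turn":0,"claw":180}]}}

```text
clock: 33.58
position: [440.6, 188.4, 29.8]
tool_rot: [-0.0, 0.73, 0.684, 0.0]
force: [-1.9, -0.7, 14.6]
finger_gap: 0.445
```

Contact (14.6 N) at the expected height. Release and rise.

{"name": "apply_moves", "arguments": {"motion": [{"xyz":[0,0,-0.0005],"turn":0,"claw":150},{"xyz":[0,0,0],"turn":0,"claw":120},{"xyz":[0,0,0],"turn":0,"claw":60},{"xyz":[0,0,0],"turn":0,"claw":60},{"xyz":[0,0,0],"turn":0,"claw":60},{"xyz":[0,0,0],"turn":0,"claw":60},{"xyz":[0,0,-0.01],"turn":0,"claw":60},{"xyz":[0,0,-0.03],"turn":0,"claw":60},{"xyz":[0,0,-0.04],"turn":0,"claw":60},{"xyz":[0,0,-0.04],"turn":0,"claw":60},{"xyz":[0,0,-0.04],"turn":0,"claw":60},{"xyz":[0,0,-0.01],"turn":0,"claw":60},{"xyz":[0,0,0],"turn":0,"claw":60},{"xyz":[0,0,0],"turn":0,"claw":60}]}}

```text
clock: 35.33
position: [439.4, 188.1, 198.1]
tool_rot: [-0.0, 0.73, 0.684, -0.001]
force: [0.3, -0.5, -0.4]
finger_gap: 0.763
```

```bash
python3 - <<'E'
from h import *
d=np.array([440.5,181.4,0])
for n in("scene","top"):
    robot.capture(n); b=det("holder_centre",n,proj(n,[[440,181,38]])[0]); print(n,b)
    if b is not None: print(fit(cyl(20,20,56),{n:b},d))
delta([437.9,-262.5,200],"crown")
delta([436.0,-152.7,200],"large")
E
```

```text
scene [392.6 245.6 416.7 275.4]
(array([443.64455911, 184.80272007,   0.        ]), np.float64(1.8120693392005314))
top [131.5 248.6 159.4 275.8]
(array([435.89541907, 180.96332358,   0.        ]), np.float64(1.1060913778353056))
crown tool delta mm [-449.7   27.3   -1.2] yaw y -0.0652 pos [440.  188.  198.2] t 35.525 gap 0.766 F [-0.4  0.4 -0.5] q [-0.91  0.35  0.52  2.18 -0.27  0.67 -0.26]
large tool delta mm [-340.3   18.2   -1.4] yaw y -0.0652 pos [440.  188.  198.2] t 35.525 gap 0.766 F [-0.4  0.4 -0.5] q [-0.91  0.35  0.52  2.18 -0.27  0.67 -0.26]
```

The holder is in the ring within about 2.5 mm of centre in both cameras. Now back for the large gauge.

{"name": "apply_moves", "arguments": {"motion": [{"xyz":[-0.025,0.0013,0],"turn":0,"claw":60},{"xyz":[-0.035,0.0019,0],"turn":0,"claw":60},{"xyz":[-0.035,0.0019,0],"turn":0,"claw":60},{"xyz":[-0.035,0.0019,0],"turn":0,"claw":60},{"xyz":[-0.035,0.0019,0],"turn":0,"claw":60},{"xyz":[-0.035,0.0019,0],"turn":0,"claw":60},{"xyz":[-0.035,0.0019,0],"turn":0,"claw":60},{"xyz":[-0.035,0.0019,0],"turn":0,"claw":60},{"xyz":[-0.035,0.0019,0],"turn":0,"claw":60},{"xyz":[-0.025,0.0017,0],"turn":0,"claw":60},{"xyz":[-0.0103,0,0.02],"turn":0,"claw":60},{"xyz":[0,0,0.03],"turn":0,"claw":60},{"xyz":[0,0,0],"turn":0,"claw":60},{"xyz":[0,0,0],"turn":0,"claw":60},{"xyz":[0,0,0],"turn":0,"claw":60}]}}

```text
clock: 37.4
position: [437.3, -152.5, 149.9]
tool_rot: [0.001, 0.73, 0.684, 0.001]
force: [0.7, -1.0, 0.2]
finger_gap: 0.767
```

```bash
python3 -c "
from h import *
delta([436.0,-152.7,60.1],'large')"
```

```text
large tool delta mm [-0.3 -1.4 89.8] yaw y -0.0646 pos [ 437.3 -152.5  149.9] t 37.4 gap 0.767 F [ 0.7 -1.   0.2] q [-0.14  0.41  0.5   2.26 -0.38  0.54  0.58]
```

{"name": "apply_moves", "arguments": {"motion": [{"xyz":[0,-0.001,0.02],"turn":0,"claw":60},{"xyz":[0,0,0.025],"turn":0,"claw":60},{"xyz":[0,0,0.02],"turn":0,"claw":60},{"xyz":[0,0,0.015],"turn":0,"claw":60},{"xyz":[0,0,0.0095],"turn":0,"claw":60},{"xyz":[0,0,0],"turn":0,"claw":60},{"xyz":[0,0,0],"turn":0,"claw":60},{"xyz":[0,0,0],"turn":0,"claw":60}]}}

```text
clock: 38.4
position: [436.0, -152.4, 60.1]
tool_rot: [0.0, 0.73, 0.684, 0.0]
force: [0.6, 0.6, 0.5]
finger_gap: 0.766
```

{"name": "apply_moves", "arguments": {"motion": [{"xyz":[0,0,0],"turn":0,"claw":180},{"xyz":[0,0,0],"turn":0,"claw":180},{"xyz":[0,0,0],"turn":0,"claw":180},{"xyz":[0,0,0],"turn":0,"claw":180},{"xyz":[0,0,0],"turn":0,"claw":180},{"xyz":[0,0,0],"turn":0,"claw":180}], "newtons": 60}}

```text
clock: 39.15
position: [436.0, -152.4, 60.1]
tool_rot: [0.0, 0.73, 0.684, 0.0]
force: [-0.4, 0.5, 5.1]
finger_gap: 0.406
```

{"name": "apply_moves", "arguments": {"motion": [{"xyz":[0,0,-0.01],"turn":0,"claw":180},{"xyz":[0,0,-0.015],"turn":0,"claw":180},{"xyz":[0,0,-0.02],"turn":0,"claw":180},{"xyz":[0,0,-0.02],"turn":0,"claw":180},{"xyz":[0,0,-0.02],"turn":0,"claw":180},{"xyz":[0,0,0],"turn":0,"claw":180},{"xyz":[0,0,0],"turn":0,"claw":180}]}}

```text
clock: 40.02
position: [435.1, -151.9, 144.5]
tool_rot: [-0.0, 0.73, 0.684, -0.0]
force: [0.2, 0.5, -3.3]
finger_gap: 0.406
```

```bash
python3 -c "
from h import *
delta([595.7,-79,67],'large')"
```

```text
large tool delta mm [ 83.1 155.6  77.4] yaw y -0.0645 pos [ 435.1 -151.9  144.5] t 40.025 gap 0.406 F [ 0.2  0.5 -3.3] q [-0.14  0.42  0.5   2.27 -0.4   0.53  0.6 ]
```

{"name": "apply_moves", "arguments": {"motion": [{"xyz":[0.009,0.016,0],"turn":0,"claw":180},{"xyz":[0.016,0.03,0],"turn":0,"claw":180},{"xyz":[0.016,0.03,0],"turn":0,"claw":180},{"xyz":[0.016,0.03,0],"turn":0,"claw":180},{"xyz":[0.016,0.03,0],"turn":0,"claw":180},{"xyz":[0.01,0.0195,0],"turn":0,"claw":180},{"xyz":[0,0,0.015],"turn":0,"claw":180},{"xyz":[0,0,0.02],"turn":0,"claw":180},{"xyz":[0,0,0.015],"turn":0,"claw":180},{"xyz":[0,0,0],"turn":0,"claw":180},{"xyz":[0,0,0],"turn":0,"claw":180},{"xyz":[0,0,0],"turn":0,"claw":180}]}}

```text
clock: 41.52
position: [596.7, -79.9, 95.3]
tool_rot: [0.001, 0.73, 0.684, 0.001]
force: [0.2, -0.2, -3.5]
finger_gap: 0.407
```

```bash
python3 - <<'E'
from h import *
delta([595.7,-79,66.2],'large')
E
```

```text
large tool delta mm [ 0.8 -1.1 29.1] yaw y -0.0653 pos [596.7 -79.9  95.3] t 41.525 gap 0.407 F [ 0.2 -0.2 -3.5] q [-0.25  0.64  0.45  1.99 -0.47  0.61  0.45]
```

{"name": "apply_moves", "arguments": {"motion": [{"xyz":[0.0005,-0.0008,0.01],"turn":0,"claw":180},{"xyz":[0,0,0.008],"turn":0,"claw":180},{"xyz":[0,0,0.005],"turn":0,"claw":180},{"xyz":[0,0,0],"turn":0,"claw":180},{"xyz":[0,0,0.003],"turn":0,"claw":180},{"xyz":[0,0,0],"turn":0,"claw":180},{"xyz":[0,0,0],"turn":0,"claw":180}]}}

```text
clock: 42.4
position: [595.5, -79.1, 68.8]
tool_rot: [0.0, 0.73, 0.684, 0.0]
force: [0.1, 0.6, -3.4]
finger_gap: 0.403
```

{"name": "apply_moves", "arguments": {"motion": [{"xyz":[0,0,0.0015],"turn":0,"claw":180},{"xyz":[0,0,0.001],"turn":0,"claw":180},{"xyz":[0,0,0.001],"turn":0,"claw":180},{"xyz":[0,0,0],"turn":0,"claw":180},{"xyz":[0,0,0],"turn":0,"claw":180}]}}

```text
clock: 43.02
position: [595.5, -79.0, 66.2]
tool_rot: [-0.0, 0.73, 0.684, 0.0]
force: [-2.4, 0.8, 6.0]
finger_gap: 0.408
```

Seated at exactly the pick-up height, with contact. Release, rise and go for the crown gauge.

{"name": "apply_moves", "arguments": {"motion": [{"xyz":[0,0,0],"turn":0,"claw":60},{"xyz":[0,0,0],"turn":0,"claw":60},{"xyz":[0,0,0],"turn":0,"claw":60},{"xyz":[0,0,0],"turn":0,"claw":60},{"xyz":[0,0,0],"turn":0,"claw":60},{"xyz":[0,0,-0.01],"turn":0,"claw":60},{"xyz":[0,0,-0.03],"turn":0,"claw":60},{"xyz":[0,0,-0.04],"turn":0,"claw":60},{"xyz":[0,0,-0.04],"turn":0,"claw":60},{"xyz":[0,0,-0.014],"turn":0,"claw":60},{"xyz":[0,0,0],"turn":0,"claw":60},{"xyz":[0,0,0],"turn":0,"claw":60}]}}

```text
clock: 44.52
position: [594.3, -78.6, 197.8]
tool_rot: [-0.001, 0.73, 0.684, -0.001]
force: [-0.1, 1.3, -0.7]
finger_gap: 0.768
```

```bash
python3 - <<'E'
from h import *
delta([437.9,-262.5,150],'crown')
E
```

```text
crown tool delta mm [-193.7 -144.    48.1] yaw y -0.0647 pos [594.3 -78.6 197.8] t 44.525 gap 0.768 F [-0.1  1.3 -0.7] q [-0.34  0.51  0.56  1.93 -0.37  0.8   0.36]
```

{"name": "apply_moves", "arguments": {"motion": [{"xyz":[-0.024,-0.018,0],"turn":0,"claw":60},{"xyz":[-0.034,-0.025,0],"turn":0,"claw":60},{"xyz":[-0.034,-0.025,0],"turn":0,"claw":60},{"xyz":[-0.034,-0.025,0],"turn":0,"claw":60},{"xyz":[-0.034,-0.025,0],"turn":0,"claw":60},{"xyz":[-0.0237,-0.019,0],"turn":0,"claw":60},{"xyz":[-0.01,-0.007,0.02],"turn":0,"claw":60},{"xyz":[0,0,0.028],"turn":0,"claw":60},{"xyz":[0,0,0],"turn":0,"claw":60},{"xyz":[0,0,0],"turn":0,"claw":60},{"xyz":[0,0,0],"turn":0,"claw":60}]}}

```text
clock: 45.9
position: [439.8, -263.1, 151.7]
tool_rot: [0.001, 0.73, 0.684, 0.0]
force: [-0.5, -0.1, 0.3]
finger_gap: 0.765
```

```bash
python3 - <<'E'
from h import *
delta([437.9,-262.5,59.7],'crown')
E
```

```text
crown tool delta mm [ 0.5 -2.  92. ] yaw y -0.0644 pos [ 439.8 -263.1  151.7] t 45.9 gap 0.765 F [-0.5 -0.1  0.3] q [ 0.06  0.47  0.52  2.16 -0.4   0.61  0.81]
```

{"name": "apply_moves", "arguments": {"motion": [{"xyz":[0,-0.001,0.02],"turn":0,"claw":60},{"xyz":[0,0,0.025],"turn":0,"claw":60},{"xyz":[0,0,0.02],"turn":0,"claw":60},{"xyz":[0,0,0.015],"turn":0,"claw":60},{"xyz":[0,0,0.0115],"turn":0,"claw":60},{"xyz":[0,0,0],"turn":0,"claw":60},{"xyz":[0,0,0],"turn":0,"claw":60},{"xyz":[0,0,0],"turn":0,"claw":60}]}}

```text
clock: 46.9
position: [438.5, -263.2, 60.2]
tool_rot: [0.001, 0.73, 0.684, 0.0]
force: [-0.1, -0.7, -0.1]
finger_gap: 0.762
```

{"name": "apply_moves", "arguments": {"motion": [{"xyz":[0,0,0],"turn":0,"claw":180},{"xyz":[0,0,0],"turn":0,"claw":180},{"xyz":[0,0,0],"turn":0,"claw":180},{"xyz":[0,0,0],"turn":0,"claw":180},{"xyz":[0,0,0],"turn":0,"claw":180},{"xyz":[0,0,0],"turn":0,"claw":180}], "newtons": 60}}

```text
clock: 47.65
position: [438.6, -263.1, 60.3]
tool_rot: [0.0, 0.73, 0.684, 0.0]
force: [-0.3, 0.7, 6.1]
finger_gap: 0.398
```

{"name": "apply_moves", "arguments": {"motion": [{"xyz":[0,0,-0.01],"turn":0,"claw":180},{"xyz":[0,0,-0.015],"turn":0,"claw":180},{"xyz":[0,0,-0.02],"turn":0,"claw":180},{"xyz":[0,0,-0.02],"turn":0,"claw":180},{"xyz":[0,0,-0.02],"turn":0,"claw":180},{"xyz":[0,0,0],"turn":0,"claw":180},{"xyz":[0,0,0],"turn":0,"claw":180}]}}

```text
clock: 48.52
position: [437.8, -262.4, 144.4]
tool_rot: [-0.0, 0.73, 0.684, 0.0]
force: [-0.8, 0.8, -3.3]
finger_gap: 0.4
```

```bash
python3 -c "
from h import *
delta([588.9,-175.4,65.8],'crown')"
```

```text
crown tool delta mm [ 96.6 145.2  78.6] yaw y -0.0647 pos [ 437.8 -262.4  144.4] t 48.525 gap 0.4 F [-0.8  0.8 -3.3] q [ 0.07  0.48  0.51  2.16 -0.42  0.59  0.82]
```

{"name": "apply_moves", "arguments": {"motion": [{"xyz":[0.016,0,0],"turn":0,"claw":180},{"xyz":[0.026,0.013,0],"turn":0,"claw":180},{"xyz":[0.026,0.022,0],"turn":0,"claw":180},{"xyz":[0.018,0.03,0],"turn":0,"claw":180},{"xyz":[0.01,0.03,0],"turn":0,"claw":180},{"xyz":[0,0.03,0],"turn":0,"claw":180},{"xyz":[0,0.0195,0],"turn":0,"claw":180},{"xyz":[0,0,0.015],"turn":0,"claw":180},{"xyz":[0,0,0.02],"turn":0,"claw":180},{"xyz":[0,0,0.015],"turn":0,"claw":180},{"xyz":[0,0,0],"turn":0,"claw":180},{"xyz":[0,0,0],"turn":0,"claw":180},{"xyz":[0,0,0],"turn":0,"claw":180}]}}

```text
clock: 50.15
position: [589.0, -176.9, 95.3]
tool_rot: [0.001, 0.73, 0.684, 0.0]
force: [-0.3, -0.5, -2.4]
finger_gap: 0.399
```

```bash
python3 - <<'E'
from h import *
delta([588.9,-176,66.4],'crown')
E
```

```text
crown tool delta mm [ 0.9 -0.2 28.9] yaw y -0.0653 pos [ 589.  -176.9   95.3] t 50.15 gap 0.399 F [-0.3 -0.5 -2.4] q [-0.1   0.66  0.47  1.96 -0.49  0.63  0.62]
```

{"name": "apply_moves", "arguments": {"motion": [{"xyz":[0.0007,0,0.01],"turn":0,"claw":180},{"xyz":[0,0,0.008],"turn":0,"claw":180},{"xyz":[0,0,0.005],"turn":0,"claw":180},{"xyz":[0,0,0],"turn":0,"claw":180},{"xyz":[0,0,0.003],"turn":0,"claw":180},{"xyz":[0,0,0],"turn":0,"claw":180},{"xyz":[0,0,0],"turn":0,"claw":180}]}}

```text
clock: 51.02
position: [588.7, -175.9, 68.7]
tool_rot: [0.0, 0.73, 0.684, 0.0]
force: [-0.6, -0.5, -1.9]
finger_gap: 0.402
```

{"name": "apply_moves", "arguments": {"motion": [{"xyz":[0,0,0.0015],"turn":0,"claw":180},{"xyz":[0,0,0.001],"turn":0,"claw":180},{"xyz":[0,0,0.0005],"turn":0,"claw":180},{"xyz":[0,0,0],"turn":0,"claw":180},{"xyz":[0,0,0],"turn":0,"claw":180}]}}

```text
clock: 51.65
position: [588.7, -175.8, 66.3]
tool_rot: [0.0, 0.73, 0.684, 0.0]
force: [-1.3, 0.3, 5.0]
finger_gap: 0.404
```

Seated. Release, rise, and back the hand away toward the robot's left so the view is clear.

{"name": "apply_moves", "arguments": {"motion": [{"xyz":[0,0,0],"turn":0,"claw":60},{"xyz":[0,0,0],"turn":0,"claw":60},{"xyz":[0,0,0],"turn":0,"claw":60},{"xyz":[0,0,0],"turn":0,"claw":60},{"xyz":[0,0,0],"turn":0,"claw":60},{"xyz":[0,0,-0.01],"turn":0,"claw":60},{"xyz":[0,0,-0.03],"turn":0,"claw":60},{"xyz":[0,0,-0.04],"turn":0,"claw":60},{"xyz":[0,0,-0.04],"turn":0,"claw":60},{"xyz":[0,0,-0.014],"turn":0,"claw":60},{"xyz":[0,-0.03,0],"turn":0,"claw":60},{"xyz":[0,-0.04,0],"turn":0,"claw":60},{"xyz":[0,-0.04,0],"turn":0,"claw":60},{"xyz":[-0.03,-0.03,0],"turn":0,"claw":60},{"xyz":[-0.04,0,0],"turn":0,"claw":60},{"xyz":[-0.04,0,0],"turn":0,"claw":60},{"xyz":[0,0,0],"turn":0,"claw":60},{"xyz":[0,0,0],"turn":0,"claw":60}]}}

```text
clock: 53.9
position: [441.2, -275.7, 199.1]
tool_rot: [-0.001, 0.73, 0.684, -0.0]
force: [0.1, 0.4, -0.1]
finger_gap: 0.767
```

```bash
python3 - <<'E'
from h import *
s=robot.state(); print(s["position"],s["clock"],s["force"].round(1))
P0={"scene":cv2.imread("pics/scene0.png"),"top":cv2.imread("pics/top0.png")}
hint={"large":((221,250),(283,150)),"small":((266,283),(231,156)),"crown":((172,222),(337,148)),"ears":((318,317),(170,160)),"valve":((277,330),(204,136)),"plug":((229,300),(255,134))}
old={"large":([197,223,246,276],[258,130,308,169]),"small":([244,256,289,310],[212,135,250,177]),"crown":([148,200,197,244],[316,129,358,166]),"ears":([290,290,346,345],[141,141,199,179]),"valve":([260,315,294,346],[188,127,220,146]),"plug":([218,289,240,312],[248,128,262,144])}
a=[]
for i,n in enumerate(("scene","top")):
    im=robot.capture(n)
    for k in hint:
        b=det(k+"_centre",n,hint[k][i]); print(n,k,None if b is None else (b-old[k][i]).round(1))
    b=det("holder_centre",n,proj(n,[[440,181,38]])[0]); print("holder",None if b is None else fit(cyl(20,20,56),{n:b},np.array([440.,181,0]))[0])
    x,y,w,h=((115,195,335,205) if n=="scene" else (110,100,270,200))
    for src in (P0[n],im): a.append(cv2.resize(src[y:y+h,x:x+w],(400,300 if n=="top" else 250),interpolation=cv2.INTER_CUBIC))
cv2.imwrite("pics/fin.png",cv2.vconcat([cv2.hconcat(a[:2]),cv2.hconcat(a[2:])]))
E
```

```text
[ 441.20627269 -275.72204838  199.08156878] 53.9 [ 0.1  0.4 -0.1]Traceback (most recent call last):
  File "<stdin>", line 10, in <module>
  File "h.py", line 25, in det
    r=robot.search_frame(k,n)
ValueError: it knows: dock_floor, gauge_crown_centre, gauge_ears_centre, gauge_large_centre, gauge_small_centre, holder_centre, pad, plug_centre, stand, valve_centre
```

```bash
python3 - <<'E'
from h import *
P0={"scene":cv2.imread("pics/scene0.png"),"top":cv2.imread("pics/top0.png")}
old={"gauge_large":([197,223,246,276],[258,130,308,169]),"gauge_small":([244,256,289,310],[212,135,250,177]),"gauge_crown":([148,200,197,244],[316,129,358,166]),"gauge_ears":([290,290,346,345],[141,141,199,179]),"valve":([260,315,294,346],[188,127,220,146]),"plug":([218,289,240,312],[248,128,262,144])}
a=[]
for i,n in enumerate(("scene","top")):
    im=robot.capture(n)
    for k in old:
        o=np.array(old[k][i]); b=det(k+"_centre",n,((o[0]+o[2])/2,(o[1]+o[3])/2)); print(n,k,None if b is None else (b-o).round(1))
    b=det("holder_centre",n,proj(n,[[440,181,38]])[0]); print("holder",None if b is None else fit(cyl(20,20,56),{n:b},np.array([440.,181,0]))[0])
    x,y,w,h=((115,195,335,205) if n=="scene" else (110,100,270,200))
    for src in (P0[n],im): a.append(cv2.resize(src[y:y+h,x:x+w],(400,300 if n=="top" else 250),interpolation=cv2.INTER_CUBIC))
cv2.imwrite("pics/fin.png",cv2.vconcat([cv2.hconcat(a[:2]),cv2.hconcat(a[2:])]))
E
```

```text
scene gauge_large [-3.5 -0.4 -1.  -0.3]
scene gauge_small [ 2.3 -0.5 -3.1 -2.1]
scene gauge_crown [ 2.5 -4.4  3.   0.2]
scene gauge_ears [ 0.9 -3.6  0.  -1.9]
scene valve [ 0.9  2.5 -0.9 -0.8]
scene plug None
holder [440.62770042 183.50465117   0.        ]
top gauge_large [-0.5 -1.3  0.8 -0.6]
top gauge_small [ 2.2  1.3 -0.9 -3.1]
top gauge_crown [ 2.3  1.5  0.9 -3.1]
top gauge_ears [ 2.  -0.6  1.3 -0.3]
top valve [-0.5  1.9  0.  -0.2]
top plug [ 0.4 -3.2  2.9 -0.1]
holder [438.55719498 179.60300219   0.        ]
```

View pics/fin.png

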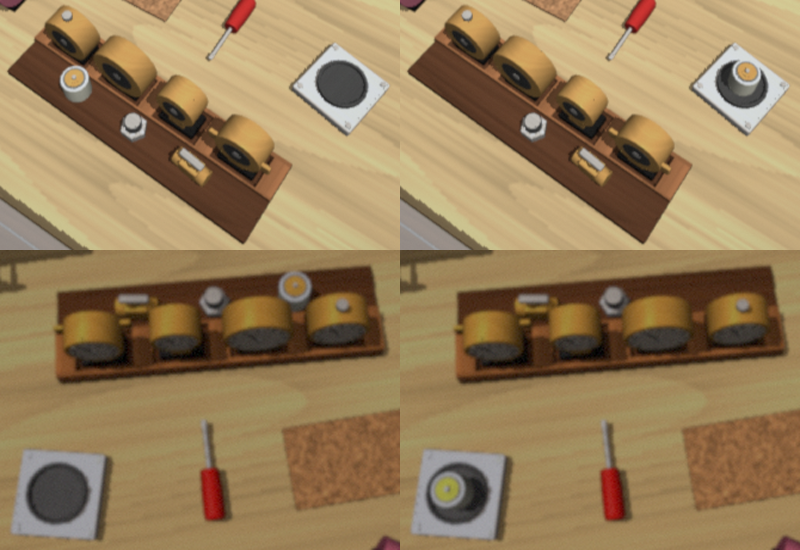

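The before/after views match. All four gauges are upright in their slots, the holder stands in the ring at (745,80) and (447,490), and the hand is clear. Handing in.

```bash
python3 -c "
from h import *
print(robot.hand_in())"
```

```text
the job is handed in; nothing more can be done
None
```

I stood the large and crown gauges on the cork pad, set the holder inside the dock's ring, then put both gauges back in their slots. I handed in at about 54 s on the robot's clock; no verdict is reported.

**What the last checks showed**
- **Holder:** it stands in the ring, about 2–3 mm from its centre in both cameras.
- **Gauges:** all four look upright and square. Their detected boxes are within about 4 px of the starting ones, which is about the detector's own scatter. The large and crown seated within about 0.5 mm of their pick-up heights.
- **Valve and plug:** they look unmoved. The network missed the plug in the last scene picture, but it shows unmoved there by eye and was found in place in the top view.

**What failed or disagreed**
- **Holder grasp:** closing on the holder failed three times before the fourth held. In the pictures the fingertips stood roughly 25 mm higher and 6 mm further to −y than the reported tool position implied. I corrected by pictures and finger opening, and did not find the cause. The holder stayed in place as far as the pictures showed.
- **Holder tilt:** one picture of the carried holder hinted that it might be tilted. It touched down at the expected height and looks upright in the final views.

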